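# Load the vial block and hold it just off its pads with a levelling wedge

## Task

Set the two capped vials one by one into the two bores of the aluminium block, one vial per bore and all the way down. Then take the levelling wedge by its upright grip, set it flat on the steel base plate and push it thin end first under the block's nose, between the rubber pads, until the nose just lifts off the pads (about 4 mm clear; 2 to 6 mm is fine). Finish there while still holding the wedge flat on the plate by its grip, with the wedge alone carrying the block, and leave the bottle, the glass dish and the pipette where they are.

Things in the scene. Friction and masses are not known exactly. Their poses are not given: they have to be found in the camera images.
- base: Steel base plate fixed to the bench, 250 x 120 x 8 mm. Origin: centre of its underside, on the bench; x along its length (the way the wedge is pushed), z up; top at z = 8 mm. From x = -125 to 30 mm it is a bare runway. Two rubber rest pads, 14 x 12 mm and 12 mm high, stand on it at x = 37, y = +-42 mm (72 mm clear between them). Hinge lugs at x = 112 mm.
- block: Aluminium block with two bores, about 0.65 kg. Origin on its hinge axis (along y), at x = 112, z = 24 mm in the base frame; axes parallel to the base's at rest. It spans x = -82 to -8, y = +-50, z = -4 to 32 mm: at rest its underside is 12 mm above the plate, on the pads, its top 56 mm above the bench. It swings up freely and falls back by its weight; 2 to 6 N lift its nose.
- nose (a point): Middle of the underside of the round steel bar (8 mm thick, 100 mm long, along y) on the block's front lower edge, 82 mm from the hinge. At rest at x = 30, z = 20 mm in the base frame, 12 mm above the plate; the job wants it at z = 24 mm (22 to 26). Axes as the block's.
- bore_left (a point): Centre of the mouth of the bore at +y, on the block's top face, at x = 67, y = 28, z = 56 mm in the base frame when at rest. Bore 22 mm wide, 28 mm deep, flat floor, 2 mm chamfer. Axes as the block's.
- bore_right (a point): The same for the bore at -y: y = -28 mm.
- vial_a: Amber glass vial with white cap, a plain cylinder 18 mm in diameter and 65 mm high, 30 g, standing on the bench. Origin: centre of its underside; z up. Seated in a bore it stands out 37 mm above the block. Both vials are alike and either may go into either bore.
- vial_b: The second vial, like vial_a.
- wedge: Grey plastic wedge, 140 mm long, 30 mm wide, 130 g, flat on the bench. Origin: underside, below the middle of its upright grip, 30 x 30 mm and 60 mm high at the thick end (x = +-15 mm). The ramp falls from 25 mm high at x = 15 to 3 mm at the thin end, x = 125 mm (1 mm per 5 mm). It meets the resting nose with its tip 45 mm past it and has lifted it 4 mm with its tip 65 mm past it.
- wedge_tip (a point): Middle of the lower edge of the wedge's thin end, x = 125 mm in the wedge frame, on its underside. Axes as the wedge's.
- bottle: Bystander: amber bottle, 60 mm in diameter, 130 mm high, standing. Origin: centre of its underside.
- dish: Bystander: low glass dish, 90 mm in diameter, 20 mm high. Origin: centre of its underside.
- pipette: Bystander: pipette lying on the bench, about 250 mm long along its x, 26 mm thick. Origin: under it, 120 mm from the plunger end.

How it is judged:
On the way, in this order (a step that is already met when the one before it is completed fails the run):
1. one vial stands all the way down in a bore, let go, while the block rests on its pads (((horizontal distance between vial_a and bore_left below 0.008 m and z of vial_a in the frame of bore_left below -0.024 m and contact force between the fingers and vial_a below 0.2 N) or (horizontal distance between vial_a and bore_right below 0.008 m and z of vial_a in the frame of bore_right below -0.024 m and contact force between the fingers and vial_a below 0.2 N) or (horizontal distance between vial_b and bore_left below 0.008 m and z of vial_b in the frame of bore_left below -0.024 m and contact force between the fingers and vial_b below 0.2 N) or (horizontal distance between vial_b and bore_right below 0.008 m and z of vial_b in the frame of bore_right below -0.024 m and contact force between the fingers and vial_b below 0.2 N)) and z of nose in the frame of base below 0.021 m), for 0.2 s.
2. both vials stand in the bores, one in each, let go, while the block still rests on its pads ((((horizontal distance between vial_a and bore_left below 0.008 m and z of vial_a in the frame of bore_left below -0.024 m and contact force between the fingers and vial_a below 0.2 N) and (horizontal distance between vial_b and bore_right below 0.008 m and z of vial_b in the frame of bore_right below -0.024 m and contact force between the fingers and vial_b below 0.2 N)) or ((horizontal distance between vial_a and bore_right below 0.008 m and z of vial_a in the frame of bore_right below -0.024 m and contact force between the fingers and vial_a below 0.2 N) and (horizontal distance between vial_b and bore_left below 0.008 m and z of vial_b in the frame of bore_left below -0.024 m and contact force between the fingers and vial_b below 0.2 N))) and z of nose in the frame of base below 0.021 m), for 0.2 s.
3. the wedge, lying flat on the plate, carries the block's nose 2 to 6 mm off its pads (z of nose in the frame of base between 0.022 and 0.026 m and contact force between wedge and block above 0.3 N and x of wedge_tip in the frame of nose above 0.03 m and z of each of wedge, wedge_tip in the frame of base below 0.0115 m and contact force between each of the fingers, the arm and block below 0.2 N and contact force between the fingers and wedge above 1 N), for 0.2 s.
At the end, for the whole second after the job is handed in: Nose 2 to 6 mm off its pads, carried by the wedge (over 0.3 N), not touched by the robot; wedge within 3.5 mm of flat on the plate, tip 30 mm or more past the nose, held by the fingers (over 1 N); a vial in each bore, within 8 mm of centre, 24 mm deep or more, let go; all still (all of step 3 and (((horizontal distance between vial_a and bore_left below 0.008 m and z of vial_a in the frame of bore_left below -0.024 m and contact force between the fingers and vial_a below 0.2 N) and (horizontal distance between vial_b and bore_right below 0.008 m and z of vial_b in the frame of bore_right below -0.024 m and contact force between the fingers and vial_b below 0.2 N)) or ((horizontal distance between vial_a and bore_right below 0.008 m and z of vial_a in the frame of bore_right below -0.024 m and contact force between the fingers and vial_a below 0.2 N) and (horizontal distance between vial_b and bore_left below 0.008 m and z of vial_b in the frame of bore_left below -0.024 m and contact force between the fingers and vial_b below 0.2 N))) and linear speed of each of wedge, block below 0.01 m/s); the arm keeps its last pose, push and grip.
It fails at once if the bottle is moved by more than 30 mm (distance of bottle from where it was at the start of the episode above 0.03 m).
It fails at once if the dish is moved by more than 30 mm (distance of dish from where it was at the start of the episode above 0.03 m).
It fails at once if the pipette is moved by more than 30 mm (distance of pipette from where it was at the start of the episode above 0.03 m).
It also fails if it takes over 67 s, if anything falls off the work surface, if the arm or the gripper's body presses on something with over 40 N, if the wrist force passes 120 N, or if a joint passes its speed limit or range.

## Robot

A 6-joint arm with a two-finger parallel gripper is mounted at the origin on the work surface. World frame = base frame: x ahead of the robot, y to its left, z up, the work surface at z = 0. Lengths are in m, angles in rad, forces in N, time in s.
With the tool pointing down it reaches from about 0.3 to 0.875 m from the base axis. Payload 6.4 kg.
Tool frame: the origin (TCP) lies midway between the tips of the shut fingers; the grasp point (between the pads) lies ctrl.grip_point_offset behind it (ctrl.grip_point_offset is the distance from the TCP to the grasp point, in m); z points along the fingers, y is the direction in which the jaws open and shut (so a half turn about z gives the same grasp; the last joint's range is limited). The gripper opens to 85 mm and grips with 20 to 120 N. Pads are 22 mm wide; open, the fingers measure 114 mm over their backs; the gripper's body (76 mm by 85 mm) begins 54 mm behind the grasp point. The pads swing forward as they close: fully open they stand 13 mm farther back than shut.
Start: joints at [-1.389, 0.181, 1.607, -0, 1.354, -0.206], TCP at [0.217, -0.532, 0.195] pointing down, gripper open.
Joint ranges: [-2.99, 2.99], [-0.89, 2.07], [0.3, 2.58], [-1.14, 4.28], [0, 2.63], [-3.12, 3.12]. Speed limits (rad/s): [2.57, 2.57, 3.01, 3.14, 3.14, 3.14].

## Interface

Orientations are given as a unit quaternion [w, x, y, z].
In Python, from bench import ctrl, viewer gives the robot as it stands.
- The arm moves only by the shell command python3 -m handwheel 'ROWS' [OPENING]. ROWS is JSON, a list of rows, each an object with "travel": the shift along the tool's x, y, z as a fraction of full scale, a list of three; "dr": the turn, a rotation vector about the tool's x, y, z as a fraction of full scale, a list of three. A call has 1 to 20 rows; each row shifts and turns the pose as measured when the row begins, along the tool's axes as they then stand; what a row does not reach is not made up. Full scale, the value 1, is 150 mm for a shift and 30 degrees for a turn. A row lasts 1/12 s, in which the tool goes at most 41.7 mm and 7.16 degrees, less where a joint would pass 70% of its speed; a pose out of reach is approached as far as the arm can. A call with a number of a shift or a turn outside -1 to 1 is refused whole. A call with a gripper value outside its range is refused whole. OPENING is the opening, from -1 (shut) to 1 (fully open), set as the call begins (- or left out, the last holds). The fingers move at their own pace and stop on an object; the grip force is fixed at half the most. Time passes only in rows, so rows that do not move let the fingers close. It gives the time, the measured TCP pose, the force and the opening at its end, in the units of the state.
- ctrl.get_obs(): the state, without advancing time (a new reading comes with each control period).
- viewer.camera(name): name is "scene" or "top"; returns the picture (400x640x3 uint8, red, green, blue); there is no depth.
- viewer.get_calibration(name): a dict with "camera_matrix" (3x3 intrinsics, pixels), "k1" (the pictures are not rectified: a ray, as slopes to the right and down, at radius r is drawn at 1 + k1 r^2 times it, then the intrinsics apply), "R" (3x3) and "t" (3): a world point X has camera coordinates R X + t. Camera axes: x right, y down, z forward; pixel columns grow to the right and rows downward; lengths in m; the calibration is good to about 2 mm. A picture is of the moment at which its call begins. get_calibration takes no time and is no camera call.
- ctrl.hand_in(): hands the job in, once; it reports no verdict.
The state is a dict: "time_s": time; "q": joint angles; "dq": joint speeds; "joint_efforts": joint torques, N m; "eef_pos": TCP position; "eef_rot": TCP orientation; "wrist_force": force on the tool from outside, world axes, zero at the start; "torque": the same for the moment, N m; "opening": opening from 0.0 (shut) to 1.0 (fully open).
Only numpy, scipy, OpenCV 4.12 (cv2) and the standard library are available. Lean on these libraries where they do the work, as an engineer would, in place of code of your own. Each camera call takes 0.05 s, during which the arm holds its last target. There are 200 camera calls.

## Working session

There is one attempt and no reset: what is moved stays moved. The work goes in short steps, Python scripts to look and compute and a shell command to move; the robot and the scene stay as the last step left them, time stands still between calls to the robot, and variables do not carry over. Pictures are saved under pics/ and viewed, about 8 in all and at most 12, crops included, and the job is handed in when it is done.

```bash
mkdir -p pics; ls
python3 - <<'E'
from bench import ctrl, viewer
import cv2
print(ctrl.get_obs(), ctrl.grip_point_offset)
for n in("scene","top"):
    c=viewer.get_calibration(n);print(n,c)
    cv2.imwrite(f"pics/{n}0.png",viewer.camera(n)[:,:,::-1])
E
```

```text
pics
{'time_s': 0.0, 'q': array([-1.38932073e+00,  1.81551125e-01,  1.60799075e+00, -6.05990602e-06,
        1.35374488e+00, -2.06307069e-01]), 'dq': array([ 0.00015011,  0.00049015,  0.00045226, -0.00116671, -0.00046258,
        0.00034969]), 'joint_efforts': array([ 6.50009606e-04, -4.44874263e+01, -3.51335764e+01, -3.36770217e-04,
        8.93878983e-03,  3.33918092e-05]), 'eef_pos': array([ 0.21733048, -0.53171033,  0.19378684]), 'eef_rot': array([-8.47025314e-04,  9.81261411e-01,  1.92679334e-01,  7.55844936e-06]), 'wrist_force': array([-0.80541559, -0.47665227, -0.44975357]), 'torque': array([-0.01940516, -0.0206376 ,  0.00759124]), 'opening': 0.9969336501107235} 0.0187
scene {'camera_matrix': array([[386.27153449,   0.        , 320.69948621],
       [  0.        , 386.27153449, 198.9239252 ],
       [  0.        ,   0.        ,   1.        ]]), 'k1': -0.05595074834769117, 'R': array([[-6.36714155e-01,  7.71099811e-01,  4.08322460e-04],
       [ 5.13227417e-01,  4.24178306e-01, -7.46103466e-01],
       [-5.75493443e-01, -4.74845076e-01, -6.65829896e-01]]), 't': array([ 0.39520585, -0.24163376,  1.21601213])}
top {'camera_matrix': array([[411.84820928,   0.        , 314.0743405 ],
       [  0.        , 411.84820928, 196.82512302],
       [  0.        ,   0.        ,   1.        ]]), 'k1': -0.04499255629140672, 'R': array([[-0.02685325, -0.99958005,  0.01089201],
       [-0.98403474,  0.02451479, -0.17628003],
       [ 0.17593899, -0.01545181, -0.98427979]]), 't': array([0.01090082, 0.59357895, 0.86781334])}
```

View pics/scene0.png

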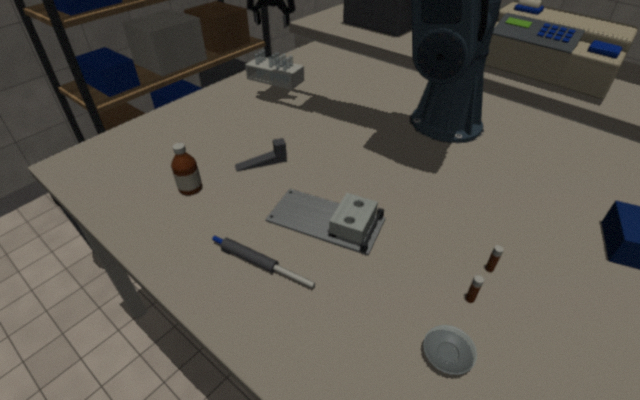

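View pics/top0.png

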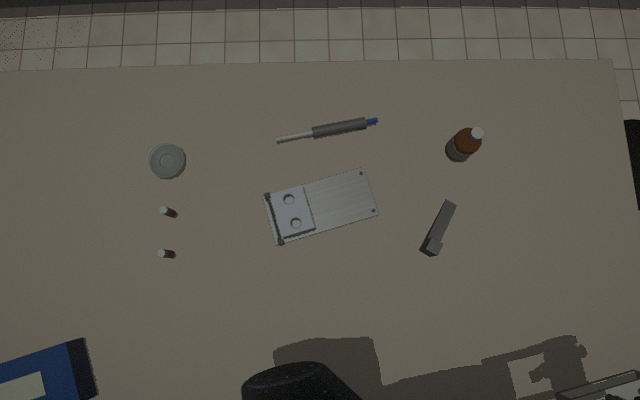

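Top view: the block is at (290,212) with its hinge to the left, the wedge grip at (432,246), the wedge tip at (450,203), and the vials at (165,211) and (163,253). I'll write helpers and look at enlarged crops.

```bash
cat > h.py <<'E'
import numpy as np, cv2
from bench import ctrl, viewer
C={n:viewer.get_calibration(n) for n in("scene","top")}
def ray(n,p):
    c=C[n];K=c["camera_matrix"]
    xy=cv2.undistortPoints(np.array([[p]],float),K,np.array([c["k1"],0,0,0.]))[0,0]
    R=c["R"];return -R.T@c["t"], R.T@np.array([xy[0],xy[1],1])
def onz(n,p,z):
    o,d=ray(n,p);return o+d*(z-o[2])/d[2]
def proj(n,X):
    c=C[n];r,_=cv2.Rodrigues(c["R"])
    return cv2.projectPoints(np.array(X,float).reshape(-1,3),r,c["t"],c["camera_matrix"],np.array([c["k1"],0,0,0.]))[0][:,0]
def tri(p,q):
    o1,d1=ray("top",p);o2,d2=ray("scene",q)
    s=np.linalg.lstsq(np.c_[d1,-d2],o2-o1,rcond=None)[0]
    a,b=o1+d1*s[0],o2+d2*s[1];return (a+b)/2,np.linalg.norm(a-b)
def snap(n,k):
    im=viewer.camera(n)[:,:,::-1].copy();cv2.imwrite(f"pics/{n}{k}.png",im);return im
def crop(im,x0,y0,w,h,s):
    o=cv2.resize(im[y0:y0+h,x0:x0+w],None,fx=s,fy=s,interpolation=cv2.INTER_CUBIC)
    o=np.clip(o.astype(float)*1.4,0,255).astype(np.uint8)
    for x in range(x0-x0%10+10,x0+w,10): cv2.putText(o,str(x),((x-x0)*s-8,8),0,.3,(0,255,255));cv2.line(o,((x-x0)*s,10),((x-x0)*s,14),(0,255,255))
    for y in range(y0-y0%10+10,y0+h,10): cv2.putText(o,str(y),(0,(y-y0)*s+3),0,.3,(0,255,255));cv2.line(o,(20,(y-y0)*s),(24,(y-y0)*s),(0,255,255))
    return o
E
python3 - <<'E'
from h import *
t=cv2.imread("pics/top0.png");s=cv2.imread("pics/scene0.png")
a=crop(t,255,160,130,95,4);b=crop(t,410,190,60,75,4);c=crop(t,140,190,60,75,4)
o=np.zeros((390+300,770,3),np.uint8)[:600]
d=np.zeros((400,800,3),np.uint8);d[:380,:520]=a;d[:300,540:780]=b
cv2.imwrite("pics/c1.png",d)
e=np.zeros((580,800,3),np.uint8)
e[:280,:520]=crop(s,260,185,130,70,4);e[:300,530:770]=crop(s,455,235,60,75,4)
e[310:550,:260]=crop(s,230,130,65,60,4);e[285:585-5,300:540]=c[:295]
cv2.imwrite("pics/c2.png",e)
E
```

```text
(no output)
```

View pics/c1.png

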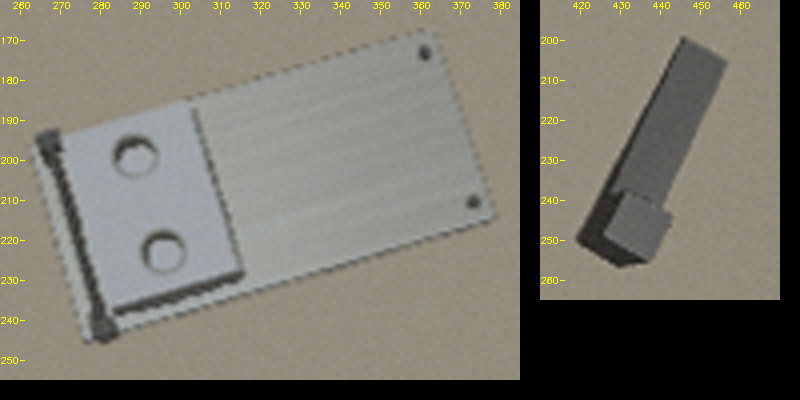

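View pics/c2.png

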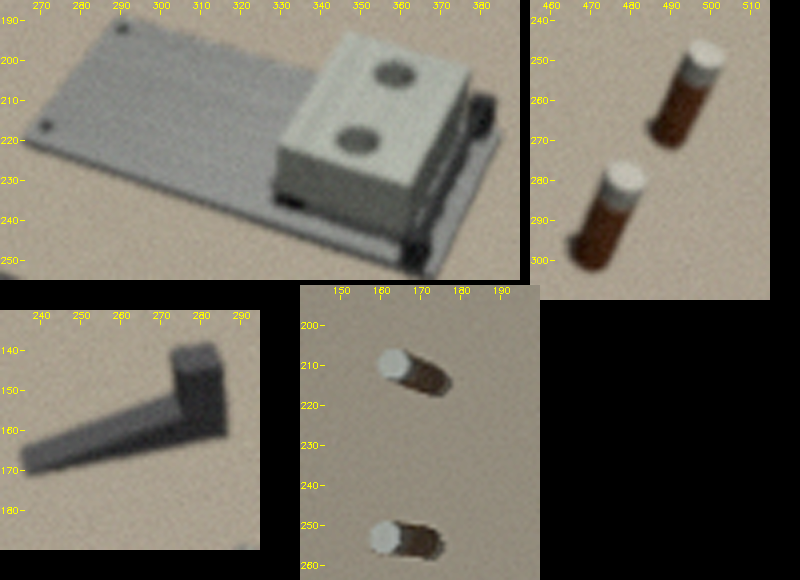

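Run:
```python
from h import *
from scipy.spatial.transform import Rotation as Ro
f=lambda v:np.round(np.array(v)*1000,1)
for nm,p,q,z in [("boreU",(288.7,198.8),(358.5,203.5),.056),("boreL",(296,222.3),(349,219.7),.056),
 ("vialU",(163.3,209.5),(479,279),.065),("vialL",(161.3,253),(499,248.5),.065),
 ("grip",(434.5,246.2),(279.3,142.5),.06),("tip",(451,202.5),None,.003),("baseTR",(362,167),None,.008),("baseBR",(379,215),None,.008),("baseBL",(276,245),(367.5,253.5),.008),("baseTR-s",(362,167),(267,220.5),.008),("hole",(361,173),(271,216.5),.008),("hole",(373,210.5),(290.5,192.5),.008)]:
    print(nm,f(onz("top",p,z)),end=" ")
    if q: print(f(onz("scene",q,z)),f(tri(p,q)[0]),f(tri(p,q)[1]))
    else: print()
g=.5*(onz("top",(434.5,246.2),.06)+onz("scene",(279.3,142.5),.06));t=onz("top",(451,202.5),.003)
print("wedge yaw",np.degrees(np.arctan2(*(t-g)[[1,0]])),np.linalg.norm((t-g)[:2]))
u,l=onz("top",(288.7,198.8),.056),onz("top",(296,222.3),.056)
print("base y yaw (L-U)",np.degrees(np.arctan2(*(l-u)[[1,0]])),np.linalg.norm(l-u))
a,b=onz("top",(379,215),.008),onz("top",(276,245),.008)
print("base x yaw",np.degrees(np.arctan2(*(b-a)[[1,0]])),np.linalg.norm(b-a))
R=Ro.from_quat(ctrl.get_obs()["eef_rot"],scalar_first=True).as_matrix();print(R.round(3))
# dish, bottle, pipette rough
for p,z in [((168,161),.02),((459,150),0),((277,141),.013),((372,121),.013)]:print(f(onz("top",p,z)))
```

```text
boreU [590.   52.1  56. ] [538.7  40.1  56. ] [579.3  56.7  95.8] 14.9
boreL [537.1  36.9  56. ] [592.7  54.   56. ] [546.8  32.2   5.8] 14.5
vialU [571.4 327.7  65. ] [573.2 329.9  65. ] [571.6 329.1  62.7] 1.3
vialL [476.5 328.7  65. ] [478.8 331.5  65. ] [476.4 330.6  62.2] 1.7
grip [ 476.1 -264.7   60. ] [ 480.1 -258.5   60. ] [ 475.6 -265.    55.3] 2.5
tip [ 580.8 -329.6    3. ] 
baseTR [ 670.9 -121.2    8. ] 
baseBR [ 554.8 -155.5    8. ] 
baseBL [491.4  85.3   8. ] [608.3 116.5   8. ] [ 507.9   80.3 -113.2] 34.0
baseTR-s [ 670.9 -121.2    8. ] [ 673.2 -115.1    8. ] [ 671.  -120.4    3.4] 3.5
hole [ 656.3 -118.1    8. ] [ 658.2 -117.3    8. ] [ 656.9 -118.5    6.2] 0.4
hole [ 565.8 -142.     8. ] [ 567.6 -140.3    8. ] [ 565.9 -142.2    5.9] 0.3
wedge yaw -33.53608259214364 0.12315247655132977
base y yaw (L-U) -163.96078057063153 0.05506309649276113
base x yaw 104.74196267908623 0.24897111231435307
[[ 0.926  0.378 -0.   ]
 [ 0.378 -0.926  0.002]
 [ 0.    -0.002 -1.   ]]
[693.8 337.   20. ]
[ 710.3 -361.8    0. ]
[738.5  79.9  13. ]
[ 783.8 -150.4   13. ]
```

```bash
cat > go.py <<'E'
import sys,numpy as np
from bench import ctrl
from scipy.spatial.transform import Rotation as Ro
x,y,z,a=map(float,sys.argv[1:5])   # mm, deg; TCP goal, tool down
o=ctrl.get_obs();R=Ro.from_quat(o["eef_rot"],scalar_first=True)
ar=np.radians(a);G=Ro.from_matrix(np.array([[np.cos(ar),np.sin(ar),0],[np.sin(ar),-np.cos(ar),0],[0,0,-1]]))
d=np.array([x,y,z])/1000-o["eef_pos"]
rv=(R.inv()*G).as_rotvec()
print("t",o["time_s"].round(2) if hasattr(o["time_s"],"round") else o["time_s"],"pos",(o["eef_pos"]*1000).round(1),"F",o["wrist_force"].round(1),"open",round(float(o["opening"]),3),"q",np.round(o["q"],2))
print("turn total (dr units)",(np.degrees(rv)/30).round(4))
print("travel total now-frame",(R.inv().apply(d)/.15).round(4)," goal-frame",(G.inv().apply(d)/.15).round(4))
E
python3 go.py 478 330 140 14.6; python3 -m handwheel '[{"travel":[0,0,0],"dr":[0,0,0.13]},{"travel":[0,0,0],"dr":[0,0,0.12]},{"travel":[0,0,0],"dr":[0,0,0]}]' 1; python3 go.py 478 330 140 14.6
```

```text
t 0.1 pos [ 217.3 -531.8  193.9] F [-0.2 -0.5  0.1] open 1.001 q [-1.39  0.18  1.61 -0.    1.35 -0.21]
turn total (dr units) [-0.0031 -0.0004  0.2539]
travel total now-frame [ 3.781  -4.6608  0.3676]  goal-frame [ 3.1298 -5.1215  0.3591]
time_s: 0.35
eef_pos: [0.2171, -0.5306, 0.1922]
eef_rot: [-0.002, 0.992, 0.126, -0.0]
wrist_force: [0.5, -0.3, 0.1]
opening: 1.0
t 0.35 pos [ 217.1 -530.6  192.2] F [ 0.5 -0.3  0.1] open 1.0 q [-1.39  0.18  1.61 -0.    1.35 -0.07]
turn total (dr units) [-0.009  -0.0006 -0.0057]
travel total now-frame [ 3.1138 -5.1215  0.3733]  goal-frame [ 3.1292 -5.1139  0.3482]
```

```bash
python3 -m handwheel '[{"travel":[0.14,-0.23,0],"dr":[0,0,0]},{"travel":[0.14,-0.23,0],"dr":[0,0,0]},{"travel":[0.14,-0.23,0],"dr":[0,0,0]},{"travel":[0.14,-0.23,0],"dr":[0,0,0]},{"travel":[0.14,-0.23,0],"dr":[0,0,0]},{"travel":[0.14,-0.23,0],"dr":[0,0,0]},{"travel":[0.14,-0.23,0],"dr":[0,0,0]},{"travel":[0.14,-0.23,0],"dr":[0,0,0]},{"travel":[0.14,-0.23,0],"dr":[0,0,0]},{"travel":[0.14,-0.23,0],"dr":[0,0,0]},{"travel":[0.14,-0.23,0],"dr":[0,0,0]},{"travel":[0.14,-0.23,0],"dr":[0,0,0]},{"travel":[0.14,-0.23,0],"dr":[0,0,0]},{"travel":[0.14,-0.23,0],"dr":[0,0,0]},{"travel":[0.14,-0.23,0],"dr":[0,0,0]},{"travel":[0.14,-0.23,0],"dr":[0,0,0]}]'; python3 go.py 478 330 140 14.6
```

```text
time_s: 1.68
eef_pos: [0.3972, 0.1052, 0.1922]
eef_rot: [-0.003, 0.991, 0.134, 0.002]
wrist_force: [1.2, -1.5, 0.4]
opening: 0.996
t 1.6833 pos [397.2 105.2 192.2] F [ 1.2 -1.5  0.4] open 0.996 q [-0.04 -0.21  2.    0.01  1.35  1.26]
turn total (dr units) [-0.0113 -0.0105  0.0264]
travel total now-frame [ 0.9149 -1.2997  0.3605]  goal-frame [ 0.8988 -1.3144  0.3478]
```

```bash
python3 -m handwheel '[{"travel":[0.13,-0.187,0.05],"dr":[0,0,0.02]},{"travel":[0.13,-0.187,0.05],"dr":[-0.01,-0.01,0]},{"travel":[0.13,-0.187,0.05],"dr":[0,0,0]},{"travel":[0.13,-0.187,0.05],"dr":[0,0,0]},{"travel":[0.13,-0.187,0.05],"dr":[0,0,0]},{"travel":[0.13,-0.187,0.05],"dr":[0,0,0]},{"travel":[0.13,-0.187,0.05],"dr":[0,0,0]},{"travel":[0,0,0],"dr":[0,0,0]},{"travel":[0,0,0],"dr":[0,0,0]}]'; python3 go.py 478 330 35 14.6
```

```text
time_s: 2.43
eef_pos: [0.4771, 0.3522, 0.1351]
eef_rot: [0.0, 0.99, 0.144, 0.0]
wrist_force: [-0.1, -0.1, 0.6]
opening: 0.998
t 2.4333 pos [477.1 352.2 135.1] F [-0.1 -0.1  0.6] open 0.998 q [ 0.44  0.28  1.62 -0.    1.25  1.72]
turn total (dr units) [ 0.0008 -0.0009  0.0635]
travel total now-frame [-0.0368  0.1436  0.6673]  goal-frame [-0.0317  0.145   0.6673]
```

```bash
python3 -m handwheel '[{"travel":[-0.016,0.07,0],"dr":[0,0,0.063]},{"travel":[-0.016,0.07,0],"dr":[0,0,0]},{"travel":[0,0,0],"dr":[0,0,0]}]'; python3 go.py 478 330 35 14.6
python3 - <<'E'
from h import *
a=snap("scene",1);b=snap("top",1)
d=np.zeros((440,800,3),np.uint8);d[:440,:400]=crop(a,430,200,100,110,4);d[:400,400:]=crop(b,120,190,100,100,4)
cv2.imwrite("pics/c3.png",d)
E
```

```text
time_s: 2.68
eef_pos: [0.4767, 0.3278, 0.1341]
eef_rot: [0.001, 0.992, 0.128, -0.001]
wrist_force: [0.3, 0.4, 0.4]
opening: 0.998
t 2.6833 pos [476.7 327.8 134.1] F [0.3 0.4 0.4] open 0.998 q [ 0.4   0.25  1.65 -0.    1.24  1.71]
turn total (dr units) [0.0031 0.0044 0.0022]
travel total now-frame [ 0.0136 -0.0133  0.6609]  goal-frame [ 0.0121 -0.0123  0.661 ]
```

View pics/c3.png

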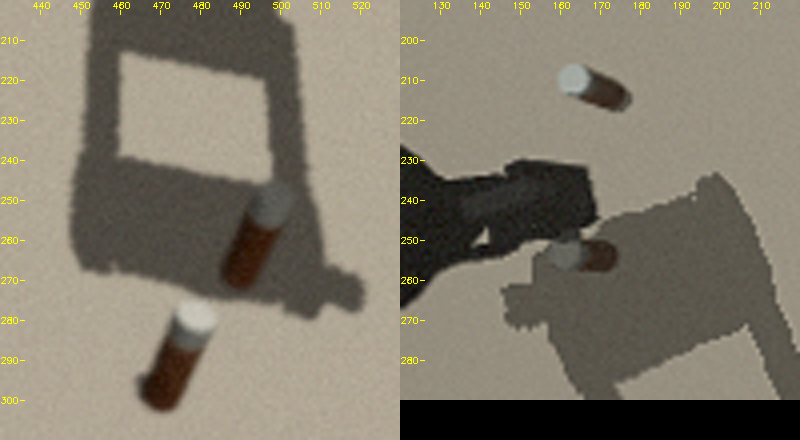

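The vials are unmoved (caps at (161,253) and (163,210) in top) and the gripper is above the near vial. Descending and gripping.

```bash
python3 -m handwheel '[{"travel":[0.006,-0.006,0.15],"dr":[0,0,0]},{"travel":[0.006,-0.006,0.15],"dr":[0,0,0]},{"travel":[0,0,0.15],"dr":[0,0,0]},{"travel":[0,0,0.11],"dr":[0,0,0]},{"travel":[0,0,0.05],"dr":[0,0,0]},{"travel":[0,0,0.02],"dr":[0,0,0]},{"travel":[0,0,0],"dr":[0,0,0]}]'; python3 go.py 478 330 35 14.6; python3 -m handwheel '[{"travel":[0,0,0],"dr":[0,0,0]},{"travel":[0,0,0],"dr":[0,0,0]},{"travel":[0,0,0],"dr":[0,0,0]},{"travel":[0,0,0],"dr":[0,0,0]},{"travel":[0,0,0],"dr":[0,0,0]},{"travel":[0,0,0],"dr":[0,0,0]},{"travel":[0,0,0],"dr":[0,0,0]},{"travel":[0,0,0],"dr":[0,0,0]},{"travel":[0,0,0],"dr":[0,0,0]},{"travel":[0,0,0],"dr":[0,0,0]}]' -1;python3 go.py 538 38 130 14.6
```

```text
time_s: 3.37
eef_pos: [0.4843, 0.3284, 0.0446]
eef_rot: [-0.002, 0.992, 0.124, 0.006]
wrist_force: [-0.2, 0.1, -0.4]
opening: 0.998
t 3.3667 pos [484.3 328.4  44.6] F [-0.2  0.1 -0.4] open 0.998 q [0.39 0.37 1.7  0.   1.06 1.72]
turn total (dr units) [-0.0038 -0.0248 -0.0127]
travel total now-frame [-0.0386 -0.0206  0.0638]  goal-frame [-0.0376 -0.0209  0.0642]
time_s: 4.2
eef_pos: [0.488, 0.3299, 0.0508]
eef_rot: [-0.003, 0.992, 0.124, 0.011]
wrist_force: [-0.3, 0.0, -0.9]
opening: -0.002
t 4.2 pos [488.  329.9  50.8] F [-0.3  0.  -0.9] open -0.002 q [0.39 0.36 1.7  0.   1.06 1.72]
turn total (dr units) [-0.0065 -0.0427 -0.0125]
travel total now-frame [-0.1434  1.9664 -0.5384]  goal-frame [-0.1682  1.9672 -0.5282]
```

Run:
```python
from h import *
a=snap("scene",2);b=snap("top",2)
d=np.zeros((440,800,3),np.uint8);d[:440,:400]=crop(a,430,200,100,110,4);d[:400,400:]=crop(b,120,190,100,100,4)
cv2.imwrite("pics/c4.png",d)
```

```text
(no output)
```

View pics/c4.png

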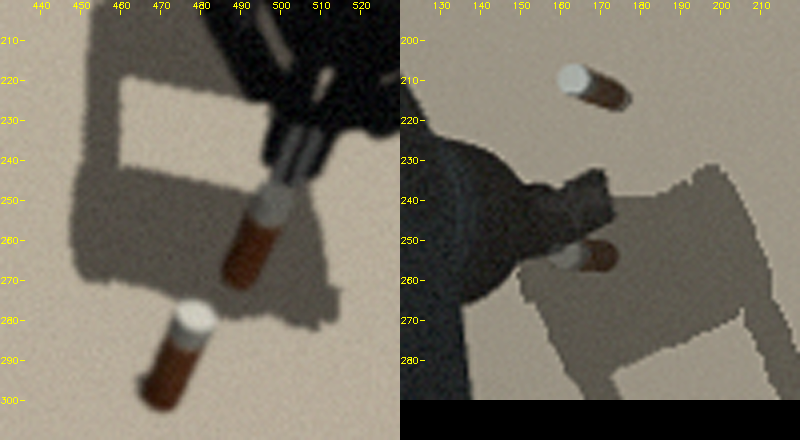

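Run:
```python
from h import *
p=ctrl.get_obs();e=p["eef_pos"];print(p["time_s"],e,p["opening"])
for z in(.05,.065,.07):
  print(z,proj("scene",[e[0],e[1],z]),proj("top",[e[0],e[1],z]),proj("scene",[.4777,.330,z]))
```

```text
4.3 [0.48799474 0.32989769 0.05072352] 0.0020071014150082715
0.05 [[494.10554908 255.94976561]] [[163.34078191 248.05926443]] [[496.09233728 252.83585873]]
0.065 [[496.4453872  250.91456344]] [[160.92973423 247.68199148]] [[498.43701509 247.79887555]]
0.07 [[497.23844315 249.20559593]] [[160.10839522 247.55341338]] [[499.23156894 246.08960226]]
```

Run:
```python
from h import *
a=cv2.imread("pics/scene2.png");b=cv2.imread("pics/top2.png")
d=np.zeros((500,800,3),np.uint8);d[:500,:400]=cv2.convertScaleAbs(crop(a,475,205,50,63,8)[:500],alpha=1.8);d[:490,400:]=cv2.convertScaleAbs(crop(b,140,215,57,70,7)[:490,:400],alpha=1.8)
cv2.imwrite("pics/c5.png",d)
```

```text
Traceback (most recent call last):
ValueError: could not broadcast input array from shape (490,399,3) into shape (490,400,3)
```

Run:
```python
from h import *
a=cv2.imread("pics/scene2.png");b=cv2.imread("pics/top2.png")
d=np.zeros((500,800,3),np.uint8);d[:500,:400]=cv2.convertScaleAbs(crop(a,475,205,50,63,8)[:500],alpha=1.8);d[:490,400:799]=cv2.convertScaleAbs(crop(b,140,215,57,70,7)[:490,:400],alpha=1.8)
cv2.imwrite("pics/c5.png",d)
```

```text
(no output)
```

View pics/c5.png

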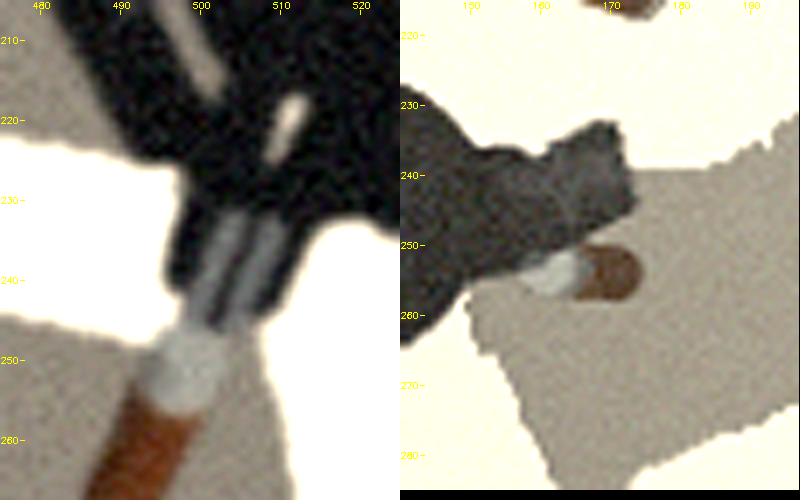

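Run:
```python
from h import *
from scipy.spatial.transform import Rotation as Ro
o=ctrl.get_obs();R=Ro.from_quat(o["eef_rot"],scalar_first=True).as_matrix();print(R.round(3))
for p in [(172,239),(168,242),(172,233),(173,245)]: print(p,tri(p,(502,247)), onz("top",p,.065))
for n in C: print(n,-C[n]["R"].T@C[n]["t"])
```

```text
[[ 0.969  0.246  0.021]
 [ 0.246 -0.969  0.009]
 [ 0.022 -0.004 -1.   ]]
(172, 239) (array([0.49946927, 0.31950897, 0.08086341]), np.float64(0.03689158091146945)) [0.50622176 0.30634922 0.065     ]
(168, 242) (array([0.49472164, 0.32372898, 0.07896709]), np.float64(0.027262594456592106)) [0.49992129 0.31487923 0.065     ]
(172, 233) (array([0.51091542, 0.31852585, 0.09062014]), np.float64(0.040578141885656956)) [0.51926376 0.30675358 0.065     ]
(173, 245) (array([0.48757447, 0.31956293, 0.07021843]), np.float64(0.03509573017158004)) [0.49319234 0.30377412 0.065     ]
scene [1.07545324 0.37517001 0.62921207]
top [0.43171283 0.00975406 0.95868852]
```

```bash
python3 -m handwheel '[{"travel":[0,0,-0.1],"dr":[0,0,0]},{"travel":[0,0,-0.15],"dr":[0,0,0]},{"travel":[0,0,-0.15],"dr":[-0.006,-0.04,-0.012]},{"travel":[0,0,-0.1],"dr":[0,0,0]},{"travel":[0,0,0],"dr":[0,0,0]}]'; python3 go.py 478 330 35 14.6;python3 -m handwheel '[{"travel":[0,0,0],"dr":[0,0,0]},{"travel":[0,0,0],"dr":[0,0,0]},{"travel":[0,0,0],"dr":[0,0,0]}]'; python3 go.py 478 330 35 14.6
python3 - <<'E'
from h import *
from scipy.spatial.transform import Rotation as Ro
a=snap("scene",3);b=snap("top",3);o=ctrl.get_obs();e=o["eef_pos"];R=Ro.from_quat(o["eef_rot"],scalar_first=True).as_matrix()
for n,im in(("scene",a),("top",b)):
    for k,c in ((0,(0,0,255)),(.0187,(0,255,0))):
        p=proj(n,e-R[:,2]*k)[0];print(n,p);x,y=p.round().astype(int);im[y,x]=c
d=np.zeros((490,800,3),np.uint8);d[:490,:399]=cv2.convertScaleAbs(crop(a,475,195,57,70,7),alpha=1.8);d[:490,400:799]=cv2.convertScaleAbs(crop(b,130,205,57,70,7)[:490,:400],alpha=1.8)
cv2.imwrite("pics/c6.png",d)
E
```

```text
time_s: 4.72
eef_pos: [0.4843, 0.3283, 0.1257]
eef_rot: [0.001, 0.992, 0.127, -0.003]
wrist_force: [1.3, 0.3, 0.4]
opening: 0.0
t 4.7167 pos [484.3 328.3 125.7] F [1.3 0.3 0.4] open 0.0 q [0.39 0.28 1.64 0.   1.23 1.71]
turn total (dr units) [ 0.0015  0.0119 -0.0001]
travel total now-frame [-0.0342 -0.0221  0.605 ]  goal-frame [-0.0379 -0.0216  0.6048]
time_s: 4.97
eef_pos: [0.4841, 0.3281, 0.1245]
eef_rot: [0.001, 0.992, 0.127, -0.003]
wrist_force: [0.1, -0.9, -0.0]
opening: 0.004
t 4.9667 pos [484.1 328.1 124.5] F [ 0.1 -0.9 -0. ] open 0.004 q [0.39 0.28 1.64 0.   1.23 1.71]
turn total (dr units) [ 0.0016  0.0117 -0.0004]
travel total now-frame [-0.0325 -0.0227  0.5968]  goal-frame [-0.0362 -0.0222  0.5966]
scene [506.1035944  227.88870727]
scene [509.40657126 220.71429483]
top [151.41558475 248.13597716]
top [147.83906396 247.55940974]
```

View pics/c6.png

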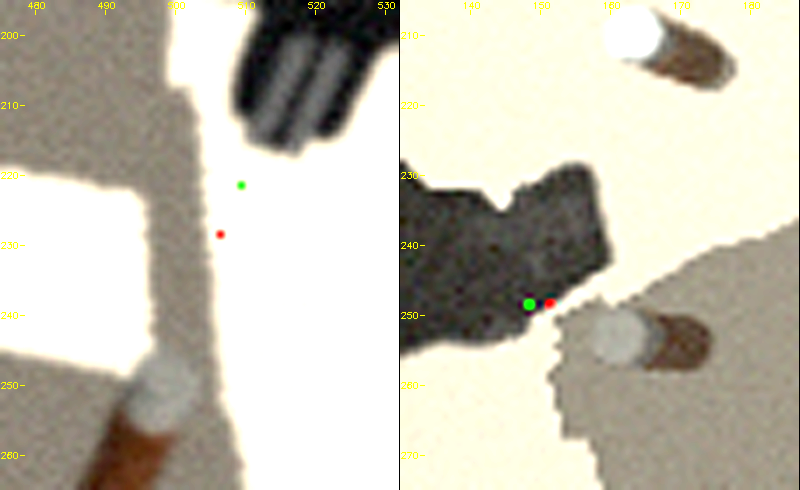

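Run:
```python
from h import *
for p in [(152,248),(154,243),(156,238),(158,236)]: 
  for q in[(516.5,216.5)]: print(p,*[np.round(v*1000,1) for v in tri(p,q)])
print(proj("scene",[.4841,.3281,.1245+.028]))
# what tip pos is on scene ray at given z
for z in(.125,.14,.15,.16):
  X=onz("scene",(516.5,216.5),z);print(X,proj("top",X))
```

```text
(152, 248) [479.6 326.9 149.5] 19.0
(154, 243) [488.1 324.6 154.6] 25.2
(156, 238) [496.6 322.2 159.8] 31.4
(158, 236) [499.7 320.3 161.1] 36.0
[[511.10548185 216.96134294]]
[0.44207325 0.33306903 0.125     ] [[148.01043646 269.08270762]]
[0.46091592 0.3343215  0.14      ] [[144.82855173 259.40010586]]
[0.47347769 0.33515649 0.15      ] [[142.66183576 252.78792578]]
[0.48603947 0.33599148 0.16      ] [[140.45787178 246.04635751]]
```

The drawn fingertips at scene (517,216) sit about 30 mm above the reported TCP at (506,228). I'll settle it with a light touch on the bare bench between the vials.

```bash
python3 -m handwheel '[{"travel":[0.13,0.035,0],"dr":[0,0,0]},{"travel":[0.13,0.035,0],"dr":[0,0.01,0]},{"travel":[0,0,0],"dr":[0,0,0]},{"travel":[0,0,0.15],"dr":[0,0,0]},{"travel":[0,0,0.15],"dr":[0,0,0]},{"travel":[0,0,0.04],"dr":[0,0,0]},{"travel":[0,0,0.04],"dr":[0,0,0]},{"travel":[0,0,0],"dr":[0,0,0]}]'; python3 go.py 525 330 0 14.6; python3 -m handwheel '[{"travel":[0,0,0.03],"dr":[0,0,0]},{"travel":[0,0,0.03],"dr":[0,0,0]},{"travel":[0,0,0.03],"dr":[0,0,0]},{"travel":[0,0,0.03],"dr":[0,0,0]}]';  python3 -m handwheel '[{"travel":[0,0,0.03],"dr":[0,0,0]},{"travel":[0,0,0.03],"dr":[0,0,0]}]'
```

```text
time_s: 5.73
eef_pos: [0.5203, 0.3266, 0.0595]
eef_rot: [0.001, 0.992, 0.127, -0.005]
wrist_force: [-0.6, -0.4, -0.4]
opening: -0.004
t 5.7333 pos [520.3 326.6  59.5] F [-0.6 -0.4 -0.4] open -0.004 q [ 0.37  0.42  1.59 -0.    1.14  1.68]
turn total (dr units) [0.0029 0.0215 0.0003]
travel total now-frame [ 0.0406 -0.0149  0.3964]  goal-frame [ 0.0361 -0.0143  0.3968]
time_s: 6.07
eef_pos: [0.5214, 0.3275, 0.0434]
eef_rot: [0.001, 0.992, 0.127, -0.003]
wrist_force: [0.7, -0.7, -0.3]
opening: 0.002
time_s: 6.23
eef_pos: [0.5219, 0.3278, 0.0344]
eef_rot: [0.001, 0.992, 0.128, -0.003]
wrist_force: [-0.9, -0.1, -0.8]
opening: -0.001
```

```bash
S='[{"travel":[0,0,0.03],"dr":[0,0,0]},{"travel":[0,0,0.03],"dr":[0,0,0]}]'; for i in 1; do python3 -m handwheel '[{"travel":[0,0,0.03],"dr":[0,0,0]},{"travel":[0,0,0.03],"dr":[0,0,0]}]' | sed -n 2,4p;  python3 -m handwheel '[{"travel":[0,0,0.03],"dr":[0,0,0]},{"travel":[0,0,0.03],"dr":[0,0,0]}]'| sed -n 2,4p;  python3 -m handwheel '[{"travel":[0,0,0.03],"dr":[0,0,0]}]'| sed -n 2,4p; done
python3 - <<'E'
from h import *
o=ctrl.get_obs();e=o["eef_pos"]
a=snap("scene",4);b=snap("top",4)
print(e,proj("scene",e),proj("top",e))
d=np.zeros((490,800,3),np.uint8);d[:490,:399]=cv2.convertScaleAbs(crop(a,465,215,57,70,7),alpha=1.4);d[:490,400:799]=cv2.convertScaleAbs(crop(b,140,200,57,70,7)[:490,:400],alpha=1.6)
cv2.imwrite("pics/c7.png",d)
E
```

```text
eef_pos: [0.5222, 0.328, 0.0248]
eef_rot: [0.001, 0.992, 0.128, -0.002]
wrist_force: [-0.6, 0.2, 0.1]
eef_pos: [0.5222, 0.3279, 0.0149]
eef_rot: [0.001, 0.992, 0.128, -0.002]
wrist_force: [-0.6, -0.6, -0.5]
eef_pos: [0.5221, 0.3279, 0.0098]
eef_rot: [0.001, 0.992, 0.128, -0.002]
wrist_force: [0.2, 0.6, -0.1]
[0.52212013 0.32788925 0.00980618] [[480.54232415 278.99613066]] [[170.76297776 234.13170938]]
```

View pics/c7.png

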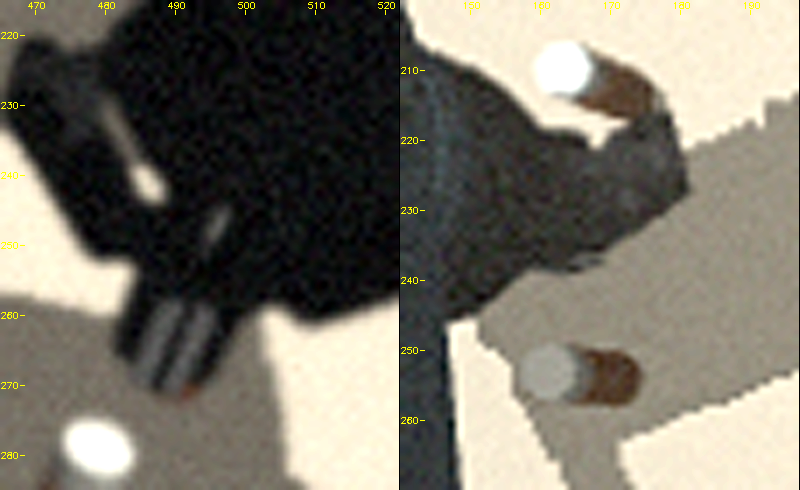

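```bash
python3 -m handwheel '[{"travel":[0,0,0.03],"dr":[0,0,0]}]' | sed -n 2,4p;  python3 -m handwheel '[{"travel":[0,0,0.03],"dr":[0,0,0]}]'| sed -n 2,4p;  python3 -m handwheel '[{"travel":[0,0,0.03],"dr":[0,0,0]}]'| sed -n 2,4p;python3 -m handwheel '[{"travel":[0,0,0.02],"dr":[0,0,0]}]'| sed -n 2,4p
```

```text
eef_pos: [0.5221, 0.3279, 0.0052]
eef_rot: [0.001, 0.992, 0.127, -0.002]
wrist_force: [1.0, 0.5, 0.5]
eef_pos: [0.5221, 0.3279, 0.0005]
eef_rot: [0.001, 0.992, 0.128, -0.002]
wrist_force: [0.9, -1.1, 0.2]
eef_pos: [0.5223, 0.328, -0.0042]
eef_rot: [0.001, 0.992, 0.127, -0.002]
wrist_force: [0.4, 0.2, 0.8]
eef_pos: [0.5221, 0.3279, -0.0079]
eef_rot: [0.001, 0.992, 0.128, -0.002]
wrist_force: [-0.4, 0.4, -0.3]
```

```bash
python3 -m handwheel '[{"travel":[0,0,0.03],"dr":[0,0,0]}]' | sed -n 2,4p;  python3 -m handwheel '[{"travel":[0,0,0.03],"dr":[0,0,0]}]'| sed -n 2,4p;  python3 -m handwheel '[{"travel":[0,0,0.02],"dr":[0,0,0]}]'| sed -n 2,4p;python3 -m handwheel '[{"travel":[0,0,0.02],"dr":[0,0,0]}]'| sed -n 2,4p;python3 -m handwheel '[{"travel":[0,0,0.02],"dr":[0,0,0]}]'| sed -n 2,4p
```

```text
eef_pos: [0.5223, 0.328, -0.0125]
eef_rot: [0.001, 0.992, 0.127, -0.002]
wrist_force: [-0.3, 0.6, -0.3]
eef_pos: [0.5223, 0.328, -0.0175]
eef_rot: [0.001, 0.992, 0.127, -0.002]
wrist_force: [-0.3, 0.5, -0.1]
eef_pos: [0.5221, 0.3279, -0.0212]
eef_rot: [0.001, 0.992, 0.128, -0.002]
wrist_force: [-0.3, 0.1, 0.2]
eef_pos: [0.522, 0.3278, -0.0247]
eef_rot: [0.001, 0.992, 0.128, -0.002]
wrist_force: [-0.4, -0.7, 0.2]
eef_pos: [0.5219, 0.3278, -0.0281]
eef_rot: [0.001, 0.992, 0.128, -0.002]
wrist_force: [0.2, 0.0, 0.4]
```

```bash
python3 -m handwheel '[{"travel":[0,0,0.02],"dr":[0,0,0]}]' | sed -n 2,4p;  python3 -m handwheel '[{"travel":[0,0,0.02],"dr":[0,0,0]}]'| sed -n 2,4p;  python3 -m handwheel '[{"travel":[0,0,0.02],"dr":[0,0,0]}]'| sed -n 2,4p;python3 -m handwheel '[{"travel":[0,0,0.02],"dr":[0,0,0]}]'| sed -n 2,4p;python3 -m handwheel '[{"travel":[0,0,0.02],"dr":[0,0,0]}]'| sed -n 2,4p
```

```text
eef_pos: [0.5219, 0.3278, -0.0315]
eef_rot: [0.001, 0.992, 0.128, -0.002]
wrist_force: [0.1, -0.1, -0.8]
eef_pos: [0.5219, 0.3278, -0.0348]
eef_rot: [0.001, 0.992, 0.128, -0.002]
wrist_force: [-0.1, 0.4, -0.2]
eef_pos: [0.522, 0.3279, -0.0367]
eef_rot: [0.001, 0.992, 0.128, -0.003]
wrist_force: [-14.2, -6.6, 41.0]
eef_pos: [0.522, 0.3279, -0.0367]
eef_rot: [0.001, 0.992, 0.128, -0.003]
wrist_force: [-17.8, -8.1, 43.4]
eef_pos: [0.5219, 0.3278, -0.0366]
eef_rot: [0.002, 0.992, 0.128, -0.004]
wrist_force: [-11.3, -5.6, 27.3]
```

Run:
```python
from h import *
print(onz("scene",(516.5,216.5),.161),onz("scene",(488.5,271),.046))
a=snap("scene",5);b=snap("top",5)
g=a.max(2)
for y in range(262,300,2): print(y,''.join('#' if v<28 else '+' if v<50 else '.' if v<75 else ' ' for v in g[y,455:505]))
g=b.max(2)
print()
for y in range(205,262,2): print(y,''.join('#' if v<28 else '+' if v<50 else '.' if v<75 else ' ' for v in g[y,150:200]))
```

```text
[0.48729565 0.33607497 0.161     ] [0.52694728 0.33516193 0.046     ]
262 ............+#####################################
264 .............+####################################
266 ..............+###################################
268 ................++++++############################
270 .....................++###########################
272 ....................++############################
274 .........................++++##++#######+#########
276 ...................         +++++####+.....++#####
278 ...................          .+++###+.............
280 ...................           +####+..............
282 .................+...        .+###+...............
284 ................++....     ..++++.................
286 ...............+++....  ..........................
288         ......+++++++.............................
290              .+++++++++++.........................
292              .+++++++++...........................
294           ..+++++++.+..        ...................
296           .+#+++++++.                    .........
298           .++++++++.                
[... 882 characters left out ...]
.............
237 +#+#++################++++........................
239 +#+#+++########+++####++..........................
241 ##+##+#######+....................................
243 +#+++######+......................................
245 ++++++###.........................................
247 ###+#+............................................
249 #+###+............................................
251 #+#++#+....   ..++++++++......................    
253 ++#++#+... . ...++++++++.................         
255 +##+##+.. .  ..+++++++++.............             
257 ##+##++........++++++++..........                 
259 #+#+##+.....................                      
261 #+#+#++ ..............
```

Run:
```python
from h import *
e=ctrl.get_obs()["eef_pos"];print(e)
print(onz("scene",(486,285),0),tri((183,226),(478,251)))
ar=np.radians(14.6);tx=np.array([np.cos(ar),np.sin(ar)]);ty=np.array([np.sin(ar),-np.cos(ar)])
for z in(0,.02):
  for sx,sy in((11,14),(11,-14),(-11,-14),(-11,14)):
    q=e[:2]+(tx*sx+ty*sy)/1000;print(z,sx,sy,proj("scene",[*q,z]).round(1))
print(proj("scene",[*e[:2],0]))
g=cv2.imread("pics/scene5.png").max(2)
for y in range(272,290): print(y,g[y,472:502])
```

```text
[ 0.52190821  0.32781123 -0.03661477]
[0.5204811  0.34154228 0.        ] (array([0.52871466, 0.29222408, 0.07527745]), np.float64(0.025097799250173487))
0 11 14 [[471.2 283.7]]
0 11 -14 [[485.6 288.5]]
0 -11 -14 [[487.1 280.1]]
0 -11 14 [[472.9 275.5]]
0.02 11 14 [[473.9 277.5]]
0.02 11 -14 [[488.6 282.4]]
0.02 -11 -14 [[490. 274.]]
0.02 -11 14 [[475.6 269.3]]
[[479.16895899 281.89200691]]
272 [62 62 57 48 31 15 12  7  4 10  9 16 14 13  8  8  4 12 16 13  6 10 11  2
  5  7  4  9 11 12]
273 [60 60 55 46 29 19 15 14 14 26 30 31 21 19 17 17  9  8 11  9  3 13 11 11
 10  8  8 10  7  7]
274 [63 61 61 54 55 53 52 50 45 43 42 38 22 23 31 29 14 14 13  9 10 21 26 28
 22 22 12  4  5  9]
275 [ 61  65  79  94 103 111 106 105  95  77  58  38  22  33  46  40  21  15
   6   8  23  33  46  47  47  39  28  18  15   8]
276 [ 64  69 100 128 141 144 143 137 135 121  90  45  30  38  45  40  27  15
  10  25  37  52  59  56  59  51  45  29  18  16]
277 [ 59  73 113 141 152 152 151 154 148 141 118  75  38  43  46  34  20  11
  17  31  55  59  60  60  59  58  57  47  32  34]
278 [ 57  69 110 142 150 152 149 15
[... 578 characters left out ...]
  63  62  59  60  62]
283 [44 52 58 59 69 77 85 93 97 95 79 55 44 25 15 17 34 53 63 60 57 63 60 57
 60 60 60 59 60 59]
284 [48 56 60 63 67 76 78 80 80 77 60 57 47 43 32 38 50 58 60 59 60 61 61 60
 61 61 63 57 60 60]
285 [44 55 61 65 70 73 74 78 72 72 58 54 57 49 51 48 59 58 63 63 61 63 57 58
 62 59 58 58 60 62]
286 [36 51 59 65 69 75 78 73 68 62 59 59 63 60 60 61 57 59 62 60 61 61 60 64
 63 61 62 63 61 62]
287 [39 41 48 55 63 72 71 66 60 58 58 60 61 59 59 58 61 61 65 63 62 61 59 59
 65 57 59 60 59 60]
288 [31 37 42 45 58 60 56 55 59 60 61 62 64 56 60 63 62 60 60 58 61 61 58 59
 57 61 62 57 56 60]
289 [37 39 43 45 48 52 44 49 56 57 62 61 60 61 62 59 62 59 58 60 63 60 62 62
 63 60 64 62 62 62]
```

```bash
python3 - <<'E'
from h import *
ar=np.radians(14.6);tx=np.array([np.cos(ar),np.sin(ar)])
for e,z,obs in(((.4841,.3281),.161,(515.7,216)),((.5221,.3279),.0463,(488,271))):
  q=np.array(e)+tx*.010;print(proj("scene",[*q,z]),obs, (onz("scene",obs,z)[:2]-q)*1000)
E
python3 -m handwheel '[{"travel":[0,0,-0.03],"dr":[0,0,0]},{"travel":[0,0,-0.15],"dr":[0,0,0]},{"travel":[0,0,-0.2],"dr":[0,0,0]},{"travel":[0,0,-0.2],"dr":[0,0,0]},{"travel":[0,0,-0.05],"dr":[0,0,0]},{"travel":[0,0,0],"dr":[0,0,0]}]' 1; python3 go.py 478 330 48 14.6
```

```text
[[512.21221234 217.11929313]] (515.7, 216) [-6.83729792  3.90313735]
[[485.18564318 271.23223444]] (488, 271) [-3.94158045  4.0104588 ]
time_s: 8.52
eef_pos: [0.5218, 0.3279, 0.0619]
eef_rot: [0.002, 0.992, 0.128, -0.004]
wrist_force: [-0.2, -0.1, -0.5]
opening: 0.847
t 8.5167 pos [521.8 327.9  61.9] F [-0.2 -0.1 -0.5] open 0.847 q [ 0.37  0.42  1.59 -0.    1.14  1.68]
turn total (dr units) [0.0046 0.0175 0.0046]
travel total now-frame [-0.2784 -0.0879  0.0951]  goal-frame [-0.2794 -0.087   0.0927]
```

```bash
python3 -m handwheel '[{"travel":[-0.08,-0.02,0],"dr":[0,0.01,0]},{"travel":[-0.08,-0.02,0],"dr":[0,0,0]},{"travel":[-0.06,-0.02,0],"dr":[0,0,0]},{"travel":[-0.02,0,0],"dr":[0,0,0]},{"travel":[0,0,0],"dr":[0,0,0]}]'; python3 go.py 484 328 0 14.6
```

```text
time_s: 8.93
eef_pos: [0.4831, 0.3269, 0.0591]
eef_rot: [0.002, 0.992, 0.128, -0.002]
wrist_force: [0.5, 0.1, -0.5]
opening: 0.997
t 8.9333 pos [483.1 326.9  59.1] F [ 0.5  0.1 -0.5] open 0.997 q [ 0.39  0.36  1.68 -0.    1.11  1.71]
turn total (dr units) [0.005  0.0082 0.0032]
travel total now-frame [ 0.0096 -0.0066  0.3937]  goal-frame [ 0.0079 -0.0055  0.3937]
```

```bash
python3 -m handwheel '[{"travel":[0,0,0.1],"dr":[0,0,0]},{"travel":[0,0,0.1],"dr":[0,0,0]},{"travel":[0,0,0.1],"dr":[0,0,0]},{"travel":[0,0,0.05],"dr":[0,0,0]},{"travel":[0,0,0.02],"dr":[0,0,0]},{"travel":[0,0,0.01],"dr":[0,0,0]}]'; python3 go.py 484 328 0 14.6
```

```text
time_s: 9.43
eef_pos: [0.4841, 0.3265, -0.0021]
eef_rot: [0.002, 0.992, 0.128, -0.002]
wrist_force: [-0.4, 0.2, 0.6]
opening: 0.998
t 9.4333 pos [484.1 326.5  -2.1] F [-0.4  0.2  0.6] open 0.998 q [ 0.39  0.45  1.7  -0.    0.99  1.71]
turn total (dr units) [0.0057 0.0088 0.0033]
travel total now-frame [ 0.0021 -0.0097 -0.0143]  goal-frame [ 0.0021 -0.0097 -0.0142]
```

Good. Grip.

```bash
python3 -m handwheel '[{"travel":[0,0,0],"dr":[0,0,0]},{"travel":[0,0,0],"dr":[0,0,0]},{"travel":[0,0,0],"dr":[0,0,0]},{"travel":[0,0,0],"dr":[0,0,0]},{"travel":[0,0,0],"dr":[0,0,0]},{"travel":[0,0,0],"dr":[0,0,0]},{"travel":[0,0,0],"dr":[0,0,0]},{"travel":[0,0,0],"dr":[0,0,0]}]' -1;python3 go.py 484 328 80 14.6
```

```text
time_s: 10.1
eef_pos: [0.4867, 0.3274, 0.0009]
eef_rot: [0.001, 0.992, 0.128, 0.0]
wrist_force: [0.7, 0.2, 0.1]
opening: 0.188
t 10.1 pos [486.7 327.4   0.9] F [0.7 0.2 0.1] open 0.188 q [ 0.39  0.45  1.7  -0.    0.99  1.71]
turn total (dr units) [ 0.0046 -0.0005  0.0031]
travel total now-frame [-0.0162 -0.0071 -0.5276]  goal-frame [-0.0163 -0.0083 -0.5276]
```

```bash
python3 -m handwheel '[{"travel":[0,0,-0.1],"dr":[0,0,0]},{"travel":[0,0,-0.15],"dr":[0,0,0]},{"travel":[0,0,-0.15],"dr":[0,0,0]},{"travel":[0,0,-0.1],"dr":[0,0,0]},{"travel":[0,0,-0.05],"dr":[0,0,0]},{"travel":[0,0,0],"dr":[0,0,0]}]';python3 go.py 547 36 82 14.6
```

```text
time_s: 10.6
eef_pos: [0.4848, 0.3269, 0.085]
eef_rot: [0.002, 0.992, 0.128, -0.002]
wrist_force: [1.3, 0.9, -1.1]
opening: 0.185
t 10.6 pos [484.8 326.9  85. ] F [ 1.3  0.9 -1.1] open 0.185 q [ 0.39  0.32  1.67 -0.    1.15  1.71]
turn total (dr units) [0.0056 0.0079 0.0031]
travel total now-frame [-0.0905  1.9809  0.0262]  goal-frame [-0.0873  1.9811  0.02  ]
```

```bash
python3 -m handwheel '[{"travel":[-0.01,0.1,0],"dr":[0,0,0]},{"travel":[-0.01,0.18,0],"dr":[0,0,0]},{"travel":[-0.01,0.18,0],"dr":[0,0,0]},{"travel":[-0.01,0.18,0],"dr":[0,0,0]},{"travel":[-0.01,0.18,0],"dr":[0,0,0]},{"travel":[-0.01,0.18,0],"dr":[0,0,0]},{"travel":[-0.01,0.18,0],"dr":[0,0,0]},{"travel":[-0.01,0.18,0],"dr":[0,0,0]},{"travel":[0,0.18,0],"dr":[0,0,0]},{"travel":[0,0.18,0],"dr":[0,0,0]},{"travel":[0,0.1,0],"dr":[0,0,0]},{"travel":[0,0.05,0],"dr":[0,0,0]},{"travel":[0,0.02,0],"dr":[0,0,0]},{"travel":[0,0,0],"dr":[0,0,0]}]';python3 go.py 547 36 82 14.6
```

```text
time_s: 11.77
eef_pos: [0.5404, 0.0384, 0.0727]
eef_rot: [0.0, 0.992, 0.129, -0.009]
wrist_force: [0.7, 0.1, -0.8]
opening: 0.193
t 11.7667 pos [540.4  38.4  72.7] F [ 0.7  0.1 -0.8] open 0.193 q [-0.14  0.26  1.77 -0.01  1.12  1.17]
turn total (dr units) [-0.0036  0.0324  0.0093]
travel total now-frame [ 0.0376  0.0269 -0.0629]  goal-frame [ 0.0387  0.0268 -0.0622]
```

```bash
python3 -m handwheel '[{"travel":[0.02,0.014,-0.02],"dr":[0,0.03,0.009]},{"travel":[0.018,0.013,0],"dr":[0,0,0]},{"travel":[0,0,0],"dr":[0,0,0]}]';python3 go.py 547 36 72 14.6
python3 - <<'E'
from h import *
a=snap("scene",6);b=snap("top",6)
d=np.zeros((490,800,3),np.uint8);d[:490,:399]=crop(a,325,170,57,70,7);d[:490,400:799]=crop(b,270,190,57,70,7)
cv2.imwrite("pics/c8.png",d)
E
```

```text
time_s: 12.02
eef_pos: [0.5462, 0.0384, 0.0748]
eef_rot: [-0.002, 0.992, 0.128, -0.001]
wrist_force: [-0.1, 0.2, -1.0]
opening: 0.193
t 12.0167 pos [546.2  38.4  74.8] F [-0.1  0.2 -1. ] open 0.193 q [-0.15  0.26  1.77  0.    1.11  1.16]
turn total (dr units) [-0.0067  0.0025  0.0035]
travel total now-frame [0.001  0.0168 0.0186]  goal-frame [0.001  0.0168 0.0187]
```

View pics/c8.png

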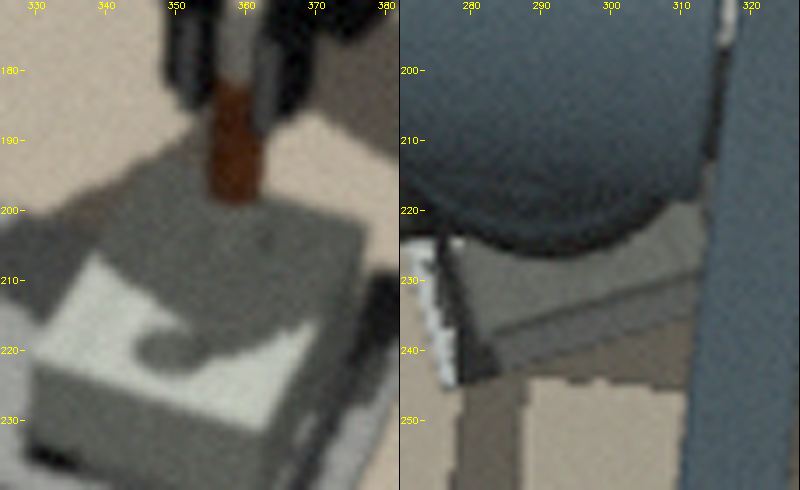

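Run:
```python
from h import *
th=np.linspace(0,6.28,60)
z=.074
def low(c): 
  P=proj("scene",np.c_[c[0]+.009*np.cos(th),c[1]+.009*np.sin(th),np.full(60,z)]);return P[:,1].max(),P[:,0].min(),P[:,0].max()
b=np.array([.5387,.0401])  # bore by scene cam
print("at bore:",low(b)); print("dx+5",low(b+[.005,0]),"dy+5",low(b+[0,.005]))
a=cv2.imread("pics/scene6.png").astype(int)
for y in (188,191,194): print(y,[tuple(a[y,x]) for x in range(351,367)][::1])
for x in(357,358,359): print(x,[tuple(a[y,x]) for y in range(194,203)])
```

```text
at bore: (np.float64(200.14303726747988), np.float64(354.8722867700858), np.float64(363.1757199185336))
dx+5 (np.float64(201.3436897264481), np.float64(353.51967991284783), np.float64(361.850395100187)) dy+5 (np.float64(201.13455752931938), np.float64(356.7485738215811), np.float64(365.0774209070519))
188 [(np.int64(88), np.int64(99), np.int64(105)), (np.int64(67), np.int64(72), np.int64(76)), (np.int64(54), np.int64(61), np.int64(65)), (np.int64(41), np.int64(45), np.int64(52)), (np.int64(20), np.int64(28), np.int64(37)), (np.int64(14), np.int64(22), np.int64(40)), (np.int64(4), np.int64(16), np.int64(35)), (np.int64(10), np.int64(22), np.int64(42)), (np.int64(11), np.int64(21), np.int64(42)), (np.int64(18), np.int64(22), np.int64(34)), (np.int64(26), np.int64(28), np.int64(35)), (np.int64(40), np.int64(40), np.int64(44)), (np.int64(49), np.int64(54), np.int64(55)), (np.int64(71), np.int64(78), np.int64(82)), (np.int64(86), np.int64(96), np.int64(101)), (np.int64(96), np.int64(105), np.int64(112))]
191 [(np.int64(51), np.int64(57), np.int64(61)), (np.int64(45), np.int64(54), np.int6
[... 1853 characters left out ...]
64(9), np.int64(22), np.int64(44)), (np.int64(11), np.int64(23), np.int64(41)), (np.int64(18), np.int64(26), np.int64(45)), (np.int64(39), np.int64(45), np.int64(53)), (np.int64(62), np.int64(69), np.int64(67)), (np.int64(61), np.int64(63), np.int64(63)), (np.int64(59), np.int64(64), np.int64(61))]
359 [(np.int64(13), np.int64(25), np.int64(49)), (np.int64(12), np.int64(24), np.int64(46)), (np.int64(11), np.int64(22), np.int64(45)), (np.int64(11), np.int64(21), np.int64(43)), (np.int64(19), np.int64(28), np.int64(46)), (np.int64(43), np.int64(49), np.int64(56)), (np.int64(55), np.int64(61), np.int64(62)), (np.int64(62), np.int64(66), np.int64(65)), (np.int64(59), np.int64(65), np.int64(62))]
```

Run:
```python
from h import *
def cen(im,box,dark,thr):
    x0,x1,y0,y1=box;g=im[y0:y1,x0:x1].mean(2);m=((g<thr) if dark else (g>thr)).astype(np.uint8)
    n,l,s,c=cv2.connectedComponentsWithStats(m);k=1+np.argmax(s[1:,4]);return c[k]+[x0,y0],s[k]
a=cv2.imread("pics/scene0.png");b=cv2.imread("pics/top0.png")
for thr in(85,95,105,115):
  print(thr,cen(a,(351,367,197,210),1,thr),cen(a,(341,358,213,227),1,thr))
print(a[203,348:370].mean(1).round(),a[219,338:362].mean(1).round())
for thr in(120,130): print("caps",cen(a,(485,510,238,262),0,thr),cen(a,(468,492,270,292),0,thr))
for thr in(100,115): print("caps top",cen(b,(155,175,200,218),0,thr),cen(b,(152,175,245,262),0,thr))
```

```text
85 (array([358.35416667, 203.29166667]), array([ 3,  3, 10,  7, 48], dtype=int32)) (array([349.01851852, 219.59259259]), array([ 3,  4, 11,  6, 54], dtype=int32))
95 (array([358.38181818, 203.4       ]), array([ 3,  3, 10,  7, 55], dtype=int32)) (array([349.06451613, 219.82258065]), array([ 3,  4, 11,  7, 62], dtype=int32))
105 (array([358.31944444, 203.375     ]), array([ 2,  3, 12,  8, 72], dtype=int32)) (array([349.08      , 219.62666667]), array([ 2,  3, 13,  8, 75], dtype=int32))
115 (array([358.31460674, 203.14606742]), array([ 1,  2, 13,  9, 89], dtype=int32)) (array([348.95833333, 219.77083333]), array([ 2,  3, 13,  9, 96], dtype=int32))
[123. 122. 123. 122. 113.  95.  71.  61.  61.  60.  61.  61.  56.  56.
  60.  80. 102. 116. 120. 120. 119. 117.] [121. 122. 127. 124. 121. 108.  84.  60.  60.  62.  63.  63.  60.  58.
  56.  61.  80. 104. 119. 126. 121. 122. 123. 124.]
caps (array([498.9, 247.6]), array([10,  7,  9,  6, 40], dtype=int32)) (array([479.08, 277.98]), array([ 7,  5, 10,  7, 50], dtype=int32))
caps (array([498.5625, 248.    ]), array([11,  8,  6,  5, 16], dtype=int32)) (array([479.07142857, 278.39285714]), array([ 8,  6,  7,  6, 28], dtype=int32))
caps top (array([162.29787234, 209.27659574]), array([ 4,  6,  8,  8, 47], dtype=int32)) (array([160.36538462, 252.53846154]), array([ 5,  4,  8,  8, 52], dtype=int32))
caps top (array([163.8, 210.3]), array([ 6,  7,  5,  6, 10], dtype=int32)) (array([162.66666667, 252.66666667]), array([10,  6,  2,  5,  6], dtype=int32))
```

```bash
python3 -m handwheel '[{"travel":[0.01,-0.008,0.02],"dr":[0,0,0]},{"travel":[0,0,0.04],"dr":[0,0,0]},{"travel":[0,0,0.03],"dr":[0,0,0]},{"travel":[0,0,0.02],"dr":[0,0,0]}]';python3 go.py 547.4 39.9 29 14.6;  python3 -m handwheel '[{"travel":[0,0,0.02],"dr":[0,0,0]},{"travel":[0,0,0.02],"dr":[0,0,0]},{"travel":[0,0,0.02],"dr":[0,0,0]}]';python3 go.py 547.4 39.9 29 14.6
```

```text
time_s: 12.45
eef_pos: [0.5476, 0.0418, 0.0578]
eef_rot: [-0.002, 0.992, 0.129, -0.0]
wrist_force: [-0.0, -0.6, -0.9]
opening: 0.192
t 12.45 pos [547.6  41.8  57.8] F [-0.  -0.6 -0.9] open 0.192 q [-0.14  0.29  1.78  0.    1.08  1.17]
turn total (dr units) [-0.0058 -0.      0.0086]
travel total now-frame [-0.0045  0.0128  0.1919]  goal-frame [-0.0045  0.0122  0.1919]
time_s: 12.7
eef_pos: [0.5504, 0.042, 0.0551]
eef_rot: [-0.001, 0.992, 0.13, 0.002]
wrist_force: [-8.3, 2.4, 26.1]
opening: 0.19
t 12.7 pos [550.4  42.   55.1] F [-8.3  2.4 26.1] open 0.19 q [-0.14  0.3   1.78  0.    1.07  1.17]
turn total (dr units) [-0.0032 -0.0066  0.0105]
travel total now-frame [-0.0236  0.0088  0.1738]  goal-frame [-0.0229  0.0086  0.1739]
```

```bash
python3 -m handwheel '[{"travel":[-0.015,0.012,-0.03],"dr":[0,0,0.01]},{"travel":[-0.01,0.006,0],"dr":[0,0,0]},{"travel":[0,0,0],"dr":[0,0,0]}]';python3 go.py 547.4 39.9 29 14.6
cat > vm.py <<'E'
from h import *
import sys
a=snap("scene",sys.argv[1]);b=[float(v)/1000 for v in sys.argv[2:4]];z=float(sys.argv[4])/1000
hs=cv2.cvtColor(a,cv2.COLOR_BGR2HSV)
x0,y0=int(sys.argv[5]),int(sys.argv[6])
s=a[y0:y0+40,x0:x0+30].astype(int);m=((s[:,:,2]-s[:,:,0]>18)&(s[:,:,2]<90)).astype(np.uint8)
n,l,st,c=cv2.connectedComponentsWithStats(m);k=1+np.argmax(st[1:,4]);print("amber box",st[k]+[x0,y0,0,0,0])
for y in range(st[k][1],st[k][1]+st[k][3]):
    r=np.where(l[y]==k)[0];print(y+y0,r.min()+x0,r.max()+x0,end="; ")
th=np.linspace(0,6.28,60)
P=proj("scene",np.c_[b[0]+.009*np.cos(th),b[1]+.009*np.sin(th),np.full(60,z)]);print("\nwant cols",P[:,0].min(),P[:,0].max(),"low",P[:,1].max())
E
python3 vm.py 7 538.7 40.1 58 343 175
```

```text
time_s: 12.95
eef_pos: [0.5483, 0.0384, 0.0608]
eef_rot: [-0.001, 0.992, 0.127, 0.003]
wrist_force: [-1.1, 0.3, -0.9]
opening: 0.191
t 12.95 pos [548.3  38.4  60.8] F [-1.1  0.3 -0.9] open 0.191 q [-0.15  0.28  1.78  0.    1.07  1.17]
turn total (dr units) [-0.0019 -0.0104  0.0009]
travel total now-frame [-0.0042 -0.0108  0.2118]  goal-frame [-0.003  -0.011   0.2118]
amber box [355 187   8  17  97]
187 355 357; 188 355 359; 189 355 359; 190 355 359; 191 355 359; 192 355 359; 193 355 358; 194 355 359; 195 355 361; 196 355 362; 197 355 361; 198 355 361; 199 355 361; 200 355 361; 201 355 361; 202 355 360; 203 357 360; 
want cols 354.44068911817374 362.6392264910879 low 205.6034279553467
```

```bash
python3 -m handwheel '[{"travel":[-0.002,-0.002,0.02],"dr":[0,-0.01,0]},{"travel":[-0.002,0,0.02],"dr":[0,0,0]},{"travel":[-0.002,0,0.02],"dr":[0,0,0]},{"travel":[-0.002,0,0.02],"dr":[0,0,0]}]';python3 go.py 547.4 39.9 29 14.6;python3 vm.py 8 538.7 40.1 54 343 175
```

```text
time_s: 13.33
eef_pos: [0.5463, 0.0384, 0.0462]
eef_rot: [-0.001, 0.992, 0.127, -0.001]
wrist_force: [-0.6, 0.3, -0.6]
opening: 0.191
t 13.3333 pos [546.3  38.4  46.2] F [-0.6  0.3 -0.6] open 0.191 q [-0.15  0.3   1.79  0.    1.05  1.17]
turn total (dr units) [-0.0032  0.0035  0.0001]
travel total now-frame [ 0.0098 -0.0075  0.1149]  goal-frame [ 0.0096 -0.0077  0.1149]
amber box [355 192   7  15  77]
192 355 357; 193 355 359; 194 355 359; 195 356 359; 196 355 358; 197 355 358; 198 356 358; 199 355 359; 200 355 360; 201 355 361; 202 355 361; 203 355 361; 204 355 361; 205 356 361; 206 357 360; 
want cols 354.33436029437763 362.5070577451814 low 206.94696320948646
```

It is in the bore. Continue down to the floor.

```bash
python3 -m handwheel '[{"travel":[0,0,0.03],"dr":[0,0,0]},{"travel":[0,0,0.03],"dr":[0,0,0]},{"travel":[0,0,0.02],"dr":[0,0,0]}]'|sed -n 2,4p; python3 -m handwheel '[{"travel":[0,0,0.02],"dr":[0,0,0]},{"travel":[0,0,0.015],"dr":[0,0,0]}]'|sed -n 2,4p;python3 go.py 547.4 39.9 29 14.6
```

```text
eef_pos: [0.5452, 0.0386, 0.0319]
eef_rot: [-0.001, 0.992, 0.127, -0.002]
wrist_force: [-0.3, -0.7, 0.4]
eef_pos: [0.5459, 0.0387, 0.0273]
eef_rot: [-0.001, 0.992, 0.127, -0.002]
wrist_force: [-9.0, 2.6, 33.0]
t 13.8 pos [545.9  38.7  27.3] F [-9.   2.6 33. ] open 0.191 q [-0.15  0.34  1.79  0.    1.02  1.17]
turn total (dr units) [-0.0049  0.0062  0.0001]
travel total now-frame [ 0.0119 -0.0054 -0.011 ]  goal-frame [ 0.012  -0.0054 -0.011 ]
```

```bash
python3 -m handwheel '[{"travel":[0,0,-0.005],"dr":[0,0,0]},{"travel":[0,0,0],"dr":[0,0,0]},{"travel":[0,0,0],"dr":[0,0,0]},{"travel":[0,0,0],"dr":[0,0,0]},{"travel":[0,0,-0.05],"dr":[0,0,0]},{"travel":[0,0,-0.1],"dr":[0,0,0]},{"travel":[0,0,-0.15],"dr":[0,0,0]},{"travel":[0,0,-0.15],"dr":[0,0,0]},{"travel":[0,0,-0.1],"dr":[0,0,0]},{"travel":[0,0,-0.05],"dr":[0,0,0]},{"travel":[0,0,0],"dr":[0,0,0]}]' 1;python3 go.py 581 326 80 14.6; python3 vm.py 9 538.7 40.1 54 343 175
```

```text
time_s: 14.72
eef_pos: [0.5449, 0.0387, 0.1222]
eef_rot: [-0.002, 0.992, 0.127, -0.003]
wrist_force: [-0.1, -0.1, 0.4]
opening: 1.003
t 14.7167 pos [544.9  38.7 122.2] F [-0.1 -0.1  0.4] open 1.003 q [-0.15  0.2   1.74  0.    1.21  1.17]
turn total (dr units) [-0.0074  0.0121  0.0001]
travel total now-frame [ 0.7179 -1.7919  0.2838]  goal-frame [ 0.716  -1.793   0.2814]
amber box [355 198   8   9  57]
198 356 362; 199 356 362; 200 356 361; 201 355 361; 202 355 361; 203 355 361; 204 355 361; 205 356 361; 206 357 360; 
want cols 354.33436029437763 362.5070577451814 low 206.94696320948646
```

```bash
python3 -m handwheel '[{"travel":[0.04,-0.1,0],"dr":[0,0.012,0]},{"travel":[0.075,-0.19,0.02],"dr":[0,0,0]},{"travel":[0.075,-0.19,0.02],"dr":[0,0,0]},{"travel":[0.075,-0.19,0.02],"dr":[0,0,0]},{"travel":[0.075,-0.19,0.02],"dr":[0,0,0]},{"travel":[0.075,-0.19,0.02],"dr":[0,0,0]},{"travel":[0.075,-0.19,0.02],"dr":[0,0,0]},{"travel":[0.075,-0.19,0.02],"dr":[0,0,0]},{"travel":[0.075,-0.17,0.02],"dr":[0,0,0]},{"travel":[0.05,-0.1,0.02],"dr":[0,0,0]},{"travel":[0.02,-0.05,0.02],"dr":[0,0,0]},{"travel":[0,-0.01,0],"dr":[0,0,0]},{"travel":[0,0,0],"dr":[0,0,0]}]';python3 go.py 581 326 0 14.6
```

```text
time_s: 15.85
eef_pos: [0.5726, 0.3298, 0.0713]
eef_rot: [-0.0, 0.992, 0.125, -0.013]
wrist_force: [0.5, -0.2, 0.4]
opening: 1.002
t 15.85 pos [572.6 329.8  71.3] F [ 0.5 -0.2  0.4] open 1.002 q [0.34 0.51 1.44 0.01 1.22 1.66]
turn total (dr units) [-0.0064  0.0475 -0.0092]
travel total now-frame [0.0599 0.0401 0.474 ]  goal-frame [0.0479 0.0387 0.4754]
```

```bash
python3 -m handwheel '[{"travel":[0.03,0.02,0],"dr":[-0.006,0.045,-0.009]},{"travel":[0.02,0.02,0.05],"dr":[0,0,0]},{"travel":[0,0,0.1],"dr":[0,0,0]},{"travel":[0,0,0.1],"dr":[0,0,0]}]';python3 go.py 581 326 0 14.6
```

```text
time_s: 16.18
eef_pos: [0.5835, 0.3217, 0.0345]
eef_rot: [0.0, 0.992, 0.126, 0.001]
wrist_force: [0.0, 0.1, -0.4]
opening: 0.999
t 16.1833 pos [583.5 321.7  34.5] F [ 0.   0.1 -0.4] open 0.999 q [ 0.33  0.55  1.47 -0.    1.13  1.65]
turn total (dr units) [ 0.0015 -0.0039 -0.006 ]
travel total now-frame [-0.0097 -0.0325  0.2299]  goal-frame [-0.0091 -0.0323  0.2299]
```

```bash
python3 -m handwheel '[{"travel":[-0.008,-0.02,0.05],"dr":[0,0,0]},{"travel":[0,-0.01,0.07],"dr":[0,0,0]},{"travel":[0,0,0.05],"dr":[0,0,0]},{"travel":[0,0,0.02],"dr":[0,0,0]},{"travel":[0,0,0.01],"dr":[0,0,0]},{"travel":[0,0,0],"dr":[0,0,0]}]';python3 go.py 581 326 0 14.6; python3 -m handwheel '[{"travel":[0,0,0],"dr":[0,0,0]},{"travel":[0,0,0],"dr":[0,0,0]},{"travel":[0,0,0],"dr":[0,0,0]},{"travel":[0,0,0],"dr":[0,0,0]},{"travel":[0,0,0],"dr":[0,0,0]},{"travel":[0,0,0],"dr":[0,0,0]},{"travel":[0,0,0],"dr":[0,0,0]},{"travel":[0,0,0],"dr":[0,0,0]}]' -1;python3 go.py 581 326 90 14.6
```

```text
time_s: 16.68
eef_pos: [0.5793, 0.3202, -0.0021]
eef_rot: [0.001, 0.992, 0.123, -0.003]
wrist_force: [0.4, -0.6, -0.2]
opening: 1.002
t 16.6833 pos [579.3 320.2  -2.1] F [ 0.4 -0.6 -0.2] open 1.002 q [ 0.33  0.59  1.48 -0.    1.07  1.65]
turn total (dr units) [ 0.0035  0.0117 -0.0172]
travel total now-frame [ 0.0201 -0.0346 -0.0143]  goal-frame [ 0.0205 -0.0344 -0.0141]
time_s: 17.35
eef_pos: [0.5817, 0.3215, 0.0014]
eef_rot: [0.001, 0.992, 0.123, -0.0]
wrist_force: [-0.2, -0.1, -1.0]
opening: 0.194
t 17.35 pos [581.7 321.5   1.4] F [-0.2 -0.1 -1. ] open 0.194 q [ 0.33  0.59  1.48 -0.    1.07  1.65]
turn total (dr units) [ 0.0028  0.001  -0.0155]
travel total now-frame [ 0.0027 -0.0296 -0.5907]  goal-frame [ 0.0032 -0.0305 -0.5906]
```

```bash
python3 -m handwheel '[{"travel":[0,0,-0.1],"dr":[0,0,0]},{"travel":[0,0,-0.15],"dr":[0,0,-0.015]},{"travel":[0,0,-0.15],"dr":[0,0,0]},{"travel":[0,0,-0.12],"dr":[0,0,0]},{"travel":[0,0,-0.05],"dr":[0,0,0]},{"travel":[0,0,0],"dr":[0,0,0]}]';python3 go.py 599.4 52.7 90 14.6
```

```text
time_s: 17.85
eef_pos: [0.5803, 0.3212, 0.0928]
eef_rot: [0.001, 0.992, 0.127, -0.002]
wrist_force: [0.1, -0.3, -0.4]
opening: 0.186
t 17.85 pos [580.3 321.2  92.8] F [ 0.1 -0.3 -0.4] open 0.186 q [ 0.33  0.47  1.45 -0.    1.23  1.64]
turn total (dr units) [0.0031 0.0072 0.0003]
travel total now-frame [-0.3284  1.7643  0.0226]  goal-frame [-0.3283  1.7644  0.0185]
```

```bash
python3 -m handwheel '[{"travel":[-0.02,0.1,0],"dr":[0,0.007,0]},{"travel":[-0.03,0.18,-0.005],"dr":[0,0,0]},{"travel":[-0.035,0.18,-0.005],"dr":[0,0,0]},{"travel":[-0.035,0.18,-0.005],"dr":[0,0,0]},{"travel":[-0.035,0.18,-0.005],"dr":[0,0,0]},{"travel":[-0.035,0.18,-0.005],"dr":[0,0,0]},{"travel":[-0.03,0.18,-0.005],"dr":[0,0,0]},{"travel":[-0.03,0.18,-0.005],"dr":[0,0,0]},{"travel":[-0.02,0.18,-0.005],"dr":[0,0,0]},{"travel":[-0.01,0.1,0],"dr":[0,0,0]},{"travel":[0,0.05,0],"dr":[0,0,0]},{"travel":[0,0.01,0],"dr":[0,0,0]},{"travel":[0,0,0],"dr":[0,0,0]}]';python3 go.py 599.4 52.7 75 14.6
```

```text
time_s: 18.93
eef_pos: [0.5949, 0.0447, 0.0878]
eef_rot: [0.001, 0.992, 0.127, -0.008]
wrist_force: [-0.5, -0.1, -0.7]
opening: 0.186
t 18.9333 pos [594.9  44.7  87.8] F [-0.5 -0.1 -0.7] open 0.186 q [-0.12  0.35  1.62 -0.01  1.18  1.2 ]
turn total (dr units) [-0.0014  0.0295  0.0014]
travel total now-frame [ 0.0437 -0.0437  0.085 ]  goal-frame [ 0.0423 -0.0438  0.0856]
```

```bash
python3 -m handwheel '[{"travel":[0.02,-0.022,0.03],"dr":[0,0.029,0]},{"travel":[0.018,-0.018,0.05],"dr":[0,0,0]},{"travel":[0,0,0.02],"dr":[0,0,0]},{"travel":[0,0,0],"dr":[0,0,0]}]';python3 go.py 599.4 52.7 75 14.6;python3 vm.py 10 592.3 53.5 74 335 190
```

```text
time_s: 19.27
eef_pos: [0.5977, 0.0561, 0.0701]
eef_rot: [-0.001, 0.992, 0.129, -0.0]
wrist_force: [0.1, 0.8, 0.4]
opening: 0.189
t 19.2667 pos [597.7  56.1  70.1] F [0.1 0.8 0.4] open 0.189 q [-0.11  0.37  1.64  0.    1.13  1.21]
turn total (dr units) [-0.0045  0.0004  0.0075]
travel total now-frame [ 0.005  0.025 -0.033]  goal-frame [ 0.0051  0.025  -0.0329]
amber box [347 200   8  18 106]
200 348 350; 201 348 352; 202 348 352; 203 348 352; 204 348 352; 205 348 352; 206 348 352; 207 348 352; 208 348 354; 209 348 354; 210 348 354; 211 347 354; 212 347 354; 213 347 354; 214 347 354; 215 348 354; 216 348 353; 217 349 351; 
want cols 344.9934866342997 353.6784493855472 low 216.34629549012604
```

```bash
python3 -m handwheel '[{"travel":[0.003,0.015,0],"dr":[0,0,0.007]},{"travel":[0.002,0.008,0.01],"dr":[0,0,0]},{"travel":[-0.001,0,0.03],"dr":[0,0,0]},{"travel":[-0.001,0,0.02],"dr":[0,0,0]}]';python3 go.py 599.4 52.7 29 14.6;python3 vm.py 11 592.3 53.5 60 335 190
```

```text
time_s: 19.65
eef_pos: [0.5999, 0.0544, 0.0614]
eef_rot: [-0.001, 0.992, 0.128, 0.001]
wrist_force: [0.4, -0.5, -0.8]
opening: 0.187
t 19.65 pos [599.9  54.4  61.4] F [ 0.4 -0.5 -0.8] open 0.187 q [-0.11  0.39  1.64  0.    1.12  1.2 ]
turn total (dr units) [-0.0036 -0.0025  0.0054]
travel total now-frame [-0.0061  0.0104  0.216 ]  goal-frame [-0.0058  0.01    0.2161]
amber box [346 203   8  18 103]
203 350 350; 204 346 350; 205 346 350; 206 346 350; 207 346 350; 208 346 350; 209 347 350; 210 346 350; 211 346 351; 212 346 352; 213 346 352; 214 346 353; 215 346 352; 216 346 352; 217 346 352; 218 346 352; 219 346 352; 220 347 351; 
want cols 344.7099833642337 353.29433686736076 low 221.16459905267345
```

```bash
python3 -m handwheel '[{"travel":[-0.006,0.006,0.015],"dr":[0,0,0]},{"travel":[-0.003,0.004,0.02],"dr":[0,0,0.005]},{"travel":[-0.002,0,0.02],"dr":[0,0,0]},{"travel":[-0.002,0,0.02],"dr":[0,0,0]}]';python3 go.py 599.4 52.7 29 14.6
```

```text
time_s: 20.03
eef_pos: [0.5982, 0.0519, 0.049]
eef_rot: [-0.001, 0.992, 0.127, 0.001]
wrist_force: [0.5, 0.2, -0.3]
opening: 0.19
t 20.0333 pos [598.2  51.9  49. ] F [ 0.5  0.2 -0.3] open 0.19 q [-0.11  0.4   1.65  0.    1.09  1.2 ]
turn total (dr units) [-0.0035 -0.0025 -0.0013]
travel total now-frame [ 0.0087 -0.0032  0.1331]  goal-frame [ 0.0088 -0.0035  0.1331]
```

Inside the second bore. Now to the floor.

```bash
python3 -m handwheel '[{"travel":[0,0,0.03],"dr":[0,0,0]},{"travel":[0,0,0.03],"dr":[0,0,0]},{"travel":[0,0,0.025],"dr":[0,0,0]},{"travel":[0,0,0.02],"dr":[0,0,0]}]'|sed -n 2,4p; python3 -m handwheel '[{"travel":[0,0,0.02],"dr":[0,0,0]}]'|sed -n 2,4p;python3 -m handwheel '[{"travel":[0,0,0.015],"dr":[0,0,0]}]'|sed -n 2,4p
```

```text
eef_pos: [0.598, 0.0517, 0.0313]
eef_rot: [-0.001, 0.992, 0.127, 0.0]
wrist_force: [0.1, -0.1, -0.7]
eef_pos: [0.5983, 0.0517, 0.0285]
eef_rot: [-0.001, 0.992, 0.127, 0.001]
wrist_force: [-5.4, 2.3, 33.0]
eef_pos: [0.5991, 0.0518, 0.0284]
eef_rot: [-0.001, 0.992, 0.127, 0.001]
wrist_force: [-10.6, 1.6, 31.0]
```

```bash
python3 -m handwheel '[{"travel":[0,0,-0.005],"dr":[0,0,0]},{"travel":[0,0,0],"dr":[0,0,0]},{"travel":[0,0,0],"dr":[0,0,0]},{"travel":[0,0,0],"dr":[0,0,0]},{"travel":[0,0,-0.05],"dr":[0,0,0]},{"travel":[0,0,-0.1],"dr":[0,0,0]},{"travel":[0,0,-0.15],"dr":[0,0,0]},{"travel":[0,0,-0.15],"dr":[0,0,0]},{"travel":[0,0,-0.1],"dr":[0,0,0.1]},{"travel":[0,0,-0.05],"dr":[0,0,0.2]},{"travel":[0,0,0],"dr":[0,0,0.22]},{"travel":[0,0,0],"dr":[0,0,0.22]},{"travel":[0,0,0],"dr":[0,0,0.22]},{"travel":[0,0,0],"dr":[0,0,0.22]},{"travel":[0,0,0],"dr":[0,0,0.2]},{"travel":[0,0,0],"dr":[0,0,0.1]},{"travel":[0,0,0],"dr":[0,0,0]}]' 1;python3 go.py 482.5 -266 80 -33.5
python3 - <<'E'
from h import *
a=snap("scene",12)
s=a[160:230,325:385].astype(int);m=((s[:,:,2]-s[:,:,0]>18)&(s[:,:,2]<90)).astype(np.uint8)
n,l,st,c=cv2.connectedComponentsWithStats(m);print(st[1:][st[1:,4]>15]+[325,160,0,0,0])
E
```

```text
time_s: 21.95
eef_pos: [0.5986, 0.0517, 0.1276]
eef_rot: [-0.001, 0.961, -0.276, 0.001]
wrist_force: [-0.4, -0.0, -0.5]
opening: 1.0
t 21.95 pos [598.6  51.7 127.6] F [-0.4 -0.  -0.5] open 1.0 q [-0.11  0.3   1.6   0.    1.24  2.02]
turn total (dr units) [-0.0054 -0.0012  0.0487]
travel total now-frame [0.4672 2.2068 0.3113]  goal-frame [0.5235 2.1933 0.3171]
[[355 198   8   9  53]
 [345 214   8  10  62]]
```

```bash
python3 -m handwheel '[{"travel":[0.03,0.1,0],"dr":[0,0,0.048]},{"travel":[0.05,0.2,0],"dr":[0,0,0]},{"travel":[0.05,0.2,0],"dr":[0,0,0]},{"travel":[0.05,0.2,0.02],"dr":[0,0,0]},{"travel":[0.05,0.2,0.02],"dr":[0,0,0]},{"travel":[0.05,0.2,0.02],"dr":[0,0,0]},{"travel":[0.05,0.2,0.02],"dr":[0,0,0]},{"travel":[0.05,0.2,0.02],"dr":[0,0,0]},{"travel":[0.05,0.2,0.02],"dr":[0,0,0]},{"travel":[0.05,0.2,0],"dr":[0,0,0]},{"travel":[0.03,0.15,0],"dr":[0,0,0]},{"travel":[0.01,0.08,0],"dr":[0,0,0]},{"travel":[0,0.03,0],"dr":[0,0,0]},{"travel":[0,0,0],"dr":[0,0,0]}]';python3 go.py 482.5 -266 80 -33.5
```

```text
time_s: 23.17
eef_pos: [0.4858, -0.2767, 0.1101]
eef_rot: [-0.001, 0.963, -0.27, 0.003]
wrist_force: [-0.0, -0.0, 0.4]
opening: 1.003
t 23.1667 pos [ 485.8 -276.7  110.1] F [-0.  -0.   0.4] open 1.003 q [-0.73  0.23  1.73  0.01  1.18  1.38]
turn total (dr units) [-0.008  -0.0077  0.0733]
travel total now-frame [-0.0565 -0.0487  0.2007]  goal-frame [-0.0575 -0.0474  0.2007]
```

```bash
python3 -m handwheel '[{"travel":[-0.03,-0.025,0],"dr":[0,0,0.07]},{"travel":[-0.027,-0.02,0.05],"dr":[0,0,0]},{"travel":[0,0,0.12],"dr":[0,0,0]},{"travel":[0,0,0.12],"dr":[0,0,0]},{"travel":[0,0,0.12],"dr":[0,0,0]},{"travel":[0,0,0.08],"dr":[0,0,0]},{"travel":[0,0,0.02],"dr":[0,0,0]}]';python3 go.py 482.5 -266 -13 -33.5
```

```text
time_s: 23.75
eef_pos: [0.4857, -0.2596, 0.0311]
eef_rot: [-0.002, 0.96, -0.28, 0.005]
wrist_force: [-0.2, 1.2, -0.4]
opening: 0.998
t 23.75 pos [ 485.7 -259.6   31.1] F [-0.2  1.2 -0.4] open 0.998 q [-0.71  0.33  1.79  0.01  1.01  1.42]
turn total (dr units) [-0.0108 -0.0149  0.0329]
travel total now-frame [0.0028 0.0493 0.2936]  goal-frame [0.006  0.0476 0.2938]
```

```bash
python3 -m handwheel '[{"travel":[0.003,0.025,0.02],"dr":[-0.01,-0.015,0.032]},{"travel":[0.003,0.02,0.06],"dr":[0,0,0]},{"travel":[0,0,0.08],"dr":[0,0,0]},{"travel":[0,0,0.06],"dr":[0,0,0]},{"travel":[0,0,0.03],"dr":[0,0,0]},{"travel":[0,0,0.01],"dr":[0,0,0]}]';python3 go.py 482.5 -266 -13 -33.5;  python3 -m handwheel '[{"travel":[0,0,0],"dr":[0,0,0]},{"travel":[0,0,0],"dr":[0,0,0]},{"travel":[0,0,0],"dr":[0,0,0]},{"travel":[0,0,0],"dr":[0,0,0]},{"travel":[0,0,0],"dr":[0,0,0]},{"travel":[0,0,0],"dr":[0,0,0]},{"travel":[0,0,0],"dr":[0,0,0]},{"travel":[0,0,0],"dr":[0,0,0]}]' -1;python3 go.py 482.5 -266 60 -33.5
```

```text
time_s: 24.25
eef_pos: [0.4837, -0.2638, -0.0113]
eef_rot: [-0.0, 0.958, -0.286, -0.0]
wrist_force: [0.6, 0.2, -0.2]
opening: 1.0
t 24.25 pos [ 483.7 -263.8  -11.3] F [ 0.6  0.2 -0.2] open 1.0 q [-0.71  0.41  1.79  0.    0.94  1.44]
turn total (dr units) [-0.0002  0.0009  0.0099]
travel total now-frame [0.0013 0.0165 0.0111]  goal-frame [0.0014 0.0165 0.0111]
time_s: 24.92
eef_pos: [0.4842, -0.2647, -0.0103]
eef_rot: [0.0, 0.958, -0.286, 0.001]
wrist_force: [-0.8, -0.1, -1.7]
opening: 0.344
t 24.9167 pos [ 484.2 -264.7  -10.3] F [-0.8 -0.1 -1.7] open 0.344 q [-0.72  0.4   1.79  0.    0.94  1.44]
turn total (dr units) [ 0.0003 -0.0023  0.0091]
travel total now-frame [-0.0042  0.0136 -0.4688]  goal-frame [-0.0047  0.0135 -0.4688]
```

```bash
python3 -m handwheel '[{"travel":[0,0,-0.05],"dr":[0,0,0]},{"travel":[0,0,-0.12],"dr":[0,0,0]},{"travel":[0,0,-0.15],"dr":[0,0,0]},{"travel":[0,0,-0.1],"dr":[0,0,-0.1]},{"travel":[0,0,0],"dr":[0,0,-0.2]},{"travel":[0,0,0],"dr":[0,0,-0.23]},{"travel":[0,0,0],"dr":[0,0,-0.23]},{"travel":[0,0,0],"dr":[0,0,-0.23]},{"travel":[0,0,0],"dr":[0,0,-0.23]},{"travel":[0,0,0],"dr":[0,0,-0.23]},{"travel":[0,0,0],"dr":[0,0,-0.23]},{"travel":[0,0,0],"dr":[0,0,-0.23]},{"travel":[0,0,0],"dr":[0,0,-0.23]},{"travel":[0,0,0],"dr":[0,0,-0.23]},{"travel":[0,0,0],"dr":[0,0,-0.23]},{"travel":[0,0,0],"dr":[0,0,-0.23]},{"travel":[0,0,0],"dr":[0,0,-0.23]},{"travel":[0,0,0],"dr":[0,0,-0.23]},{"travel":[0,0,0],"dr":[0,0,-0.23]}]';python3 go.py 614.6 -126.6 40 104.6
```

```text
time_s: 26.5
eef_pos: [0.4834, -0.263, 0.0639]
eef_rot: [0.001, 0.787, 0.617, 0.0]
wrist_force: [-0.9, -0.2, -2.0]
opening: 0.342
t 26.5 pos [ 483.4 -263.    63.9] F [-0.9 -0.2 -2. ] open 0.342 q [-0.71  0.28  1.77  0.    1.09 -0.47]
turn total (dr units) [ 0.0025  0.0018 -0.9449]
travel total now-frame [1.0914 0.6333 0.1595]  goal-frame [0.6596 1.0757 0.1592]
```

```bash
python3 -m handwheel '[{"travel":[0,0,0],"dr":[0,0,-0.23]},{"travel":[0,0,0],"dr":[0,0,-0.23]},{"travel":[0,0,0],"dr":[0,0,-0.2]},{"travel":[0,0,0],"dr":[0,0,-0.12]},{"travel":[0,0,0],"dr":[0,0,-0.05]},{"travel":[0,0,0],"dr":[0,0,0]},{"travel":[0.06,0.1,0],"dr":[0,0,0]},{"travel":[0.1,0.17,0],"dr":[0,0,0]},{"travel":[0.11,0.17,0],"dr":[0,0,0]},{"travel":[0.11,0.17,0],"dr":[0,0,0]},{"travel":[0.11,0.17,0],"dr":[0,0,0]},{"travel":[0.08,0.13,0],"dr":[0,0,0]},{"travel":[0.04,0.06,0],"dr":[0,0,0]},{"travel":[0,0.01,0],"dr":[0,0,0]},{"travel":[0,0,0],"dr":[0,0,0]}]';python3 go.py 614.6 -126.6 40 104.6
```

```text
time_s: 27.75
eef_pos: [0.6116, -0.1379, 0.0693]
eef_rot: [0.002, 0.63, 0.777, -0.0]
wrist_force: [-0.6, -0.6, -1.5]
opening: 0.342
t 27.75 pos [ 611.6 -137.9   69.3] F [-0.6 -0.6 -1.5] open 0.342 q [-0.41  0.42  1.57 -0.    1.15 -0.62]
turn total (dr units) [ 0.0039  0.0074 -0.0886]
travel total now-frame [0.0706 0.0347 0.1952]  goal-frame [0.0681 0.0383 0.1953]
```

```bash
python3 -m handwheel '[{"travel":[0.01,0.02,0.05],"dr":[0,0.007,-0.08]},{"travel":[0,0.015,0.1],"dr":[0,0,0]},{"travel":[0,0,0.1],"dr":[0,0,0]},{"travel":[0,0,0.05],"dr":[0,0,0]},{"travel":[0,0,0.02],"dr":[0,0,0]},{"travel":[0,0,0],"dr":[0,0,0]}]';python3 go.py 614.6 -126.6 0 104.6
python3 - <<'E'
from h import *
a=snap("scene",13);b=snap("top",13)
d=np.zeros((480,800,3),np.uint8);d[:480,:440]=crop(a,260,170,110,120,4);d[:480,440:800]=crop(b,290,140,90,120,4)
cv2.imwrite("pics/c9.png",d)
E
```

```text
time_s: 28.25
eef_pos: [0.6123, -0.141, 0.0177]
eef_rot: [-0.0, 0.617, 0.787, -0.001]
wrist_force: [0.4, -0.0, -2.0]
opening: 0.343
t 28.25 pos [ 612.3 -141.    17.7] F [ 0.4 -0.  -2. ] open 0.343 q [-0.41  0.5   1.58 -0.    1.06 -0.66]
turn total (dr units) [-0.0021  0.0014 -0.0252]
travel total now-frame [0.0897 0.038  0.1181]  goal-frame [0.0891 0.0391 0.1182]
```

View pics/c9.png

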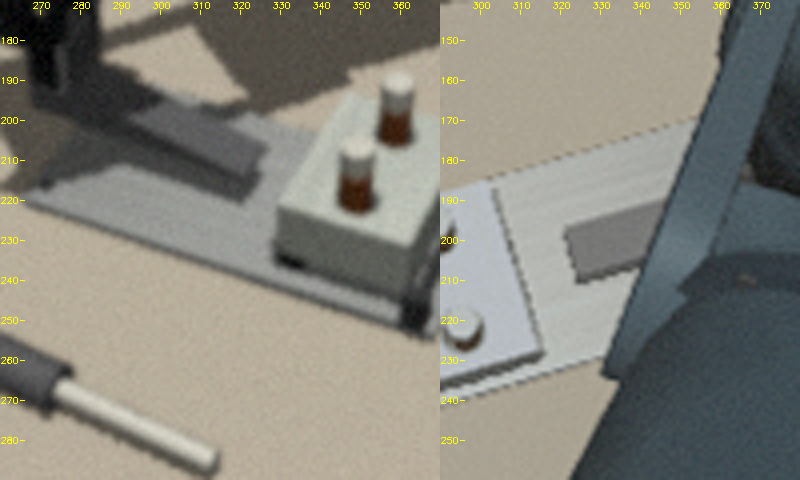

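The wedge is over the runway with its tip at top (323,204), both vials seated (caps at scene (348,145→y≈204) and (359,190)). Compute the tip in the base frame.

```bash
cat > tip.py <<'E'
from h import *
y=np.radians(104.6);e=np.array([np.cos(y),np.sin(y)]);f=np.array([-e[1],e[0]])
O=np.array([.56355,.0445])-.067*e   # by top camera
def B(p,z): d=onz("top",p,z)[:2]-O; return (np.array([d@e,d@f])*1000).round(1)
E
python3 - <<'E'
from tip import *
for z in(.028,.031): print(B((321,197.5),z),B((325,211),z),B((323,204.3),z))
a,b=onz("top",(321,197.5),.03),onz("top",(345,190.5),.037)
print("side yaw",np.degrees(np.arctan2(*(a-b)[[1,0]])))
E
```

```text
[ -4.3 -15.1] [-4.3 17.5] [-4.3  1.4]
[ -4.1 -14.6] [-4.1 17.9] [-4.   1.8]
side yaw 103.89752878766684
```

```bash
python3 -m handwheel '[{"travel":[0,0,0.04],"dr":[0,0,0]},{"travel":[0,0,0.04],"dr":[0,0,0]},{"travel":[0,0,0.025],"dr":[0,0,0]},{"travel":[0,0,0.015],"dr":[0,0,0]}]'|sed -n 2,4p; python3 -m handwheel '[{"travel":[0,0,0.015],"dr":[0,0,0]}]'|sed -n 2,4p;python3 -m handwheel '[{"travel":[0,0,0.01],"dr":[0,0,0]}]'|sed -n 2,4p; python3 go.py 614.6 -126.6 -2 104.6
```

```text
eef_pos: [0.6152, -0.1424, 0.0022]
eef_rot: [0.003, 0.617, 0.787, 0.0]
wrist_force: [-0.3, -0.7, -2.3]
eef_pos: [0.6153, -0.1424, -0.0003]
eef_rot: [0.003, 0.617, 0.787, 0.0]
wrist_force: [0.2, 0.0, -1.4]
eef_pos: [0.6152, -0.1423, -0.0021]
eef_rot: [0.003, 0.617, 0.787, 0.0]
wrist_force: [0.4, 0.0, -2.4]
t 28.85 pos [ 615.2 -142.3   -2.1] F [ 0.4  0.  -2.4] open 0.34 q [-0.41  0.53  1.58 -0.    1.02 -0.65]
turn total (dr units) [ 0.0081  0.0093 -0.0257]
travel total now-frame [ 0.1027  0.0209 -0.0011]  goal-frame [ 0.1024  0.0223 -0.0007]
```

```bash
python3 -m handwheel '[{"travel":[0,0,0.01],"dr":[0.008,0.009,0]}]'|sed -n 2,4p; python3 -m handwheel '[{"travel":[0,0,0.01],"dr":[0,0,0]}]'|sed -n 2,4p;python3 -m handwheel '[{"travel":[0,0,0.01],"dr":[0,0,0]}]'|sed -n 2,4p;python3 -m handwheel '[{"travel":[0,0,0.01],"dr":[0,0,0]}]'|sed -n 2,4p
```

```text
eef_pos: [0.6152, -0.1422, -0.003]
eef_rot: [-0.0, 0.617, 0.787, -0.0]
wrist_force: [-6.2, 2.4, 15.9]
eef_pos: [0.6152, -0.1422, -0.003]
eef_rot: [-0.001, 0.617, 0.787, -0.0]
wrist_force: [-8.1, 1.7, 17.2]
eef_pos: [0.6152, -0.1422, -0.003]
eef_rot: [-0.001, 0.616, 0.787, -0.001]
wrist_force: [-6.0, 1.5, 9.4]
eef_pos: [0.6151, -0.1421, -0.003]
eef_rot: [-0.001, 0.616, 0.788, -0.001]
wrist_force: [-5.4, 0.3, 9.5]
```

```bash
python3 -m handwheel '[{"travel":[0.03,0,0.003],"dr":[0,0,-0.02]},{"travel":[0.05,0,0.003],"dr":[0,0,0]},{"travel":[0.05,0,0.003],"dr":[0,0,0]},{"travel":[0.05,0,0.003],"dr":[0,0,0]},{"travel":[0.05,0,0.003],"dr":[0,0,0]},{"travel":[0.05,0,0.003],"dr":[0,0,0]},{"travel":[0.03,0,0.003],"dr":[0,0,0]},{"travel":[0.01,0,0.003],"dr":[0,0,0]}]';python3 go.py 590 -45 -3 104.6
python3 - <<'E'
from h import *
o=ctrl.get_obs();d=o["eef_pos"][:2]-[.6151,-.1421];y=np.radians(104.6)
print("along",d@[np.cos(y),np.sin(y)],"lat",d@[-np.sin(y),np.cos(y)])
E
```

```text
time_s: 29.85
eef_pos: [0.6063, -0.0935, -0.0028]
eef_rot: [0.003, 0.612, 0.791, 0.0]
wrist_force: [0.4, -2.5, 3.7]
opening: 0.341
t 29.85 pos [606.3 -93.5  -2.8] F [ 0.4 -2.5  3.7] open 0.341 q [-0.35  0.5   1.63 -0.    1.   -0.6 ]
turn total (dr units) [ 0.0076  0.0098 -0.0015]
travel total now-frame [ 0.3403 -0.0238 -0.0007]  goal-frame [ 0.3403 -0.0235  0.0011]
along 0.04924490020548431 lat -0.0037082973196825206
```

```bash
python3 -m handwheel '[{"travel":[0.03,-0.006,0.003],"dr":[0.007,0.009,0]},{"travel":[0.05,-0.004,0.003],"dr":[0,0,0]},{"travel":[0.04,-0.004,0.003],"dr":[0,0,0]},{"travel":[0.02,0,0.003],"dr":[0,0,0]},{"travel":[0.01,0,0.003],"dr":[0,0,0]}]';python3 go.py 590 -45 -3 104.6
python3 - <<'E'
from h import *
o=ctrl.get_obs();d=o["eef_pos"][:2]-[.6151,-.1421];y=np.radians(104.6)
print("along",d@[np.cos(y),np.sin(y)],"lat",d@[-np.sin(y),np.cos(y)])
for n,im in(("scene",snap("scene",14)),("top",snap("top",14))): 
    pass
b=cv2.imread("pics/top14.png");g=b.mean(2)
for r in range(190,216,3): print(r,g[r,296:360].round().astype(int).tolist())
E
```

```text
time_s: 30.27
eef_pos: [0.6006, -0.072, -0.0029]
eef_rot: [0.003, 0.612, 0.791, 0.0]
wrist_force: [-0.3, -2.8, 5.0]
opening: 0.347
t 30.2667 pos [600.6 -72.   -2.9] F [-0.3 -2.8  5. ] open 0.347 q [-0.31  0.48  1.66 -0.    1.   -0.57]
turn total (dr units) [ 0.0086  0.0089 -0.0019]
travel total now-frame [ 1.918e-01 -2.330e-02 -1.000e-04]  goal-frame [ 0.1918 -0.0231  0.0009]
along 0.07152357290337129 lat -0.0036538018380571882
190 [132, 132, 132, 131, 132, 133, 130, 108, 58, 60, 61, 61, 61, 64, 60, 62, 61, 61, 59, 60, 62, 55, 39, 29, 33, 98, 130, 128, 107, 60, 63, 63, 61, 66, 51, 31, 21, 24, 29, 31, 32, 41, 36, 31, 32, 34, 30, 30, 37, 30, 30, 27, 29, 34, 34, 31, 33, 32, 35, 34, 31, 36, 30, 27]
193 [131, 132, 132, 131, 131, 134, 120, 73, 60, 63, 65, 63, 60, 62, 59, 64, 61, 62, 62, 60, 54, 40, 30, 37, 93, 128, 124, 127, 108, 59, 64, 55, 57, 54, 48, 42, 24, 23, 21, 25, 24, 27, 31, 35, 34, 37, 38, 32, 32, 30, 29, 30, 31, 25, 26, 26, 30, 32, 24, 30, 28, 20, 26, 27]
196 [133, 131, 131, 130, 135, 120, 77, 58, 64, 61, 63, 62, 62, 62, 62, 59, 62, 60, 63, 57, 40, 31, 33, 68, 95, 90, 69, 43, 4
[... 1023 characters left out ...]
, 65, 63, 62, 63, 65, 62, 67, 61, 61, 63, 63, 58, 56, 58, 60, 58, 57, 56, 53, 51, 51, 50, 50, 53, 54, 52, 57, 52, 50, 46, 37, 15, 18, 19, 20, 30, 32, 39, 30, 33, 32, 28, 47, 59]
211 [115, 65, 68, 71, 73, 71, 67, 70, 70, 68, 70, 68, 69, 66, 60, 48, 52, 58, 61, 59, 64, 60, 63, 63, 61, 65, 64, 64, 62, 61, 58, 65, 57, 60, 60, 58, 59, 62, 58, 56, 58, 54, 47, 51, 55, 54, 49, 55, 51, 51, 54, 52, 51, 51, 54, 48, 49, 49, 45, 48, 39, 24, 21, 21]
214 [68, 74, 75, 76, 74, 73, 72, 74, 72, 74, 72, 73, 70, 66, 50, 53, 61, 61, 62, 58, 57, 61, 64, 63, 64, 64, 60, 62, 65, 60, 58, 62, 62, 56, 60, 57, 56, 58, 57, 57, 58, 55, 57, 52, 50, 51, 56, 51, 53, 53, 51, 50, 49, 51, 48, 52, 51, 52, 49, 52, 50, 53, 55, 55]
```

```bash
cat > lift.py <<'E'
from h import *
import sys
y=np.radians(104.6);e=np.array([np.cos(y),np.sin(y),0]);f=np.array([-e[1],e[0],0]);k=np.array([0,0,1.])
O=np.array([.5657,.04705,0])-.067*e    # base origin by the scene camera
W=lambda P,th:np.array([O+(.112+p[0]*np.cos(th)-p[2]*np.sin(-th)*-1*-1)*e+p[1]*f+(.024+p[2]*np.cos(th)-p[0]*np.sin(th))*k for p in P])
# nose (x<0) goes up for th>0: x'=x cos+z sin, z'=z cos - x sin
def W(P,th): return np.array([O+(.112+p[0]*np.cos(th)+p[2]*np.sin(th))*e+p[1]*f+(.024+p[2]*np.cos(th)-p[0]*np.sin(th))*k for p in P])
P=np.array([[-82,50,32],[-82,-50,32],[-82,0,32],[-8,50,32],[-45,28,69],[-45,-28,69],[-45,28,50],[-45,-28,50]])/1000
p0=proj("scene",W(P,0)).astype(np.float32)
A=cv2.cvtColor(cv2.imread("pics/scene14.png"),cv2.COLOR_BGR2GRAY);b=snap("scene",sys.argv[1]);Bm=cv2.cvtColor(b,cv2.COLOR_BGR2GRAY)
q,st,er=cv2.calcOpticalFlowPyrLK(A,Bm,p0[:,None],None,winSize=(11,11),maxLevel=1)
fl=q[:,0]-p0
D=proj("scene",W(P,.004/.082))-p0     # flow for 4 mm
for i in range(len(P)): print(p0[i].round(1),"flow",fl[i].round(2),"per4mm",D[i].round(2),"lift mm",(4*(fl[i]@D[i])/(D[i]@D[i])).round(2))
o=ctrl.get_obs();d=o["eef_pos"][:2]-[.6151,-.1421];print("along",d@e[:2],"lat",d@f[:2],"F",o["wrist_force"].round(1),"z",o["eef_pos"][2],"open",o["opening"])
E
python3 -m handwheel '[{"travel":[0.03,0,0.003],"dr":[0.008,0.009,0]},{"travel":[0.04,-0.004,0.003],"dr":[0,0,0]},{"travel":[0.03,-0.004,0.003],"dr":[0,0,0]},{"travel":[0.02,0,0.003],"dr":[0,0,0]},{"travel":[0.01,0,0.003],"dr":[0,0,0]}]';python3 go.py 590 -45 -3 104.6; python3 lift.py 15
```

```text
time_s: 30.78
eef_pos: [0.5977, -0.0568, -0.0026]
eef_rot: [0.006, 0.612, 0.791, -0.001]
wrist_force: [0.5, -9.9, 5.8]
opening: 0.344
t 30.7833 pos [597.7 -56.8  -2.6] F [ 0.5 -9.9  5.8] open 0.344 q [-0.29  0.47  1.67 -0.01  0.99 -0.54]
turn total (dr units) [ 0.0106  0.0196 -0.0023]
travel total now-frame [ 0.0888 -0.0302  0.0016]  goal-frame [ 0.0888 -0.0301  0.0026]
[346.6 192.9] flow [2.16 0.7 ] per4mm [ 0.76 -1.12] lift mm 1.85
[328.7 221.2] flow [0.21 0.02] per4mm [ 0.75 -1.11] lift mm 0.31
[338.  206.5] flow [-3.13  5.35] per4mm [ 0.76 -1.12] lift mm -18.33
[377.7 202.1] flow [ 0.1  -0.06] per4mm [0.69 0.08] lift mm 0.51
[359.6 190.7] flow [ 0.49 -0.18] per4mm [ 1.57 -0.31] lift mm 1.28
[349.9 206.9] flow [ 0.4  -0.08] per4mm [ 1.62 -0.28] lift mm 1.0
[359.  197.3] flow [ 0.36 -0.11] per4mm [ 1.14 -0.42] lift mm 1.25
[349.4 213.6] flow [ 0.38 -0.1 ] per4mm [ 1.17 -0.39] lift mm 1.27
along 0.08699540032748042 lat -0.004727498925611538 F [ 1.6 -8.   4.8] z -0.002558893834399348 open 0.34140387118503307
```

```bash
python3 -m handwheel '[{"travel":[0.025,-0.003,0.003],"dr":[0.01,0.018,0]},{"travel":[0.03,-0.003,0.003],"dr":[0,0,0]},{"travel":[0.03,-0.003,0.003],"dr":[0,0,0]},{"travel":[0.01,0,0.003],"dr":[0,0,0]}]';python3 go.py 590 -45 -3 104.6; python3 lift.py 16|tail -5
```

```text
time_s: 31.17
eef_pos: [0.5958, -0.048, -0.0027]
eef_rot: [0.006, 0.613, 0.79, -0.002]
wrist_force: [3.1, -6.2, 2.9]
opening: 0.338
t 31.1667 pos [595.8 -48.   -2.7] F [ 3.1 -6.2  2.9] open 0.338 q [-0.27  0.47  1.68 -0.01  0.99 -0.52]
turn total (dr units) [ 0.0092  0.0216 -0.0048]
travel total now-frame [ 0.0292 -0.0321  0.0018]  goal-frame [ 0.0292 -0.032   0.0023]
[359.6 190.7] flow [ 1.15 -0.33] per4mm [ 1.57 -0.31] lift mm 2.97
[349.9 206.9] flow [ 0.84 -0.25] per4mm [ 1.62 -0.28] lift mm 2.13
[359.  197.3] flow [ 0.82 -0.32] per4mm [ 1.14 -0.42] lift mm 2.89
[349.4 213.6] flow [ 0.87 -0.23] per4mm [ 1.17 -0.39] lift mm 2.89
along 0.09595763070303659 lat -0.005060653288638417 F [ 2.  -8.9  4.7] z -0.002660963657582928 open 0.3425465737224095
```

```bash
python3 -m handwheel '[{"travel":[0.02,-0.002,0.003],"dr":[0,0,0]},{"travel":[0.02,0,0.003],"dr":[0,0,0]},{"travel":[0.005,0,0.002],"dr":[0,0,0]},{"travel":[0.004,0,0.002],"dr":[0,0,0]}]'; python3 lift.py 17|tail -5; python3 -m handwheel '[{"travel":[0.002,0,0.002],"dr":[0,0,0]},{"travel":[0.002,0,0.002],"dr":[0,0,0]},{"travel":[0.002,0,0.002],"dr":[0,0,0]},{"travel":[0.002,0,0.002],"dr":[0,0,0]}]'; python3 lift.py 18|tail -5
```

```text
time_s: 31.55
eef_pos: [0.5959, -0.0448, -0.0022]
eef_rot: [0.01, 0.613, 0.79, -0.003]
wrist_force: [-0.1, -7.3, 6.3]
opening: 0.344
[359.6 190.7] flow [ 1.48 -0.43] per4mm [ 1.57 -0.31] lift mm 3.84
[349.9 206.9] flow [ 1.1  -0.34] per4mm [ 1.62 -0.28] lift mm 2.77
[359.  197.3] flow [ 0.86 -0.34] per4mm [ 1.14 -0.42] lift mm 3.03
[349.4 213.6] flow [ 1.13 -0.27] per4mm [ 1.17 -0.39] lift mm 3.75
along 0.09899095905769542 lat -0.0059305325790911505 F [ 0.9 -7.4  6.2] z -0.002203072494740388 open 0.3484600252539229
time_s: 31.93
eef_pos: [0.596, -0.0451, -0.0025]
eef_rot: [0.012, 0.614, 0.79, -0.004]
wrist_force: [0.6, -6.0, 6.8]
opening: 0.34
[359.6 190.7] flow [ 1.49 -0.43] per4mm [ 1.57 -0.31] lift mm 3.87
[349.9 206.9] flow [ 1.08 -0.35] per4mm [ 1.62 -0.28] lift mm 2.75
[359.  197.3] flow [ 0.79 -0.32] per4mm [ 1.14 -0.42] lift mm 2.8
[349.4 213.6] flow [ 1.09 -0.23] per4mm [ 1.17 -0.39] lift mm 3.59
along 0.09867948159028414 lat -0.006030350900092616 F [ 0.6 -6.7  5.9] z -0.002464474550583698 open 0.34448231272037316
```

```bash
python3 go.py 595 -42 -3 104.6; python3 -m handwheel '[{"travel":[0.012,0,0.003],"dr":[0.015,0.03,0]},{"travel":[0.01,0,0.003],"dr":[0.008,0.015,0]},{"travel":[0.004,0,0.003],"dr":[0,0,0]}]';python3 go.py 595 -42 -3 104.6;python3 lift.py 19|tail -5
```

```text
t 31.9833 pos [596.1 -45.1  -2.5] F [ 0.6 -6.7  5.9] open 0.344 q [-0.26  0.46  1.69 -0.02  0.97 -0.5 ]
turn total (dr units) [ 0.0179  0.0454 -0.0103]
travel total now-frame [ 0.0218 -0.0018  0.003 ]  goal-frame [ 0.0217 -0.0017  0.0036]
time_s: 32.23
eef_pos: [0.5954, -0.0434, -0.003]
eef_rot: [0.001, 0.613, 0.79, -0.003]
wrist_force: [-1.9, -4.5, 8.4]
opening: 0.341
t 32.2333 pos [595.4 -43.4  -3. ] F [-1.9 -4.5  8.4] open 0.341 q [-0.27  0.47  1.67 -0.01  1.   -0.51]
turn total (dr units) [-0.0056  0.0094 -0.0091]
travel total now-frame [ 0.0094 -0.0001  0.0002]  goal-frame [ 0.0094 -0.      0.0003]
[359.6 190.7] flow [ 1.5  -0.44] per4mm [ 1.57 -0.31] lift mm 3.9
[349.9 206.9] flow [ 1.09 -0.34] per4mm [ 1.62 -0.28] lift mm 2.75
[359.  197.3] flow [ 0.89 -0.34] per4mm [ 1.14 -0.42] lift mm 3.12
[349.4 213.6] flow [ 1.09 -0.26] per4mm [ 1.17 -0.39] lift mm 3.61
along 0.10047650674007484 lat -0.00578469608468247 F [-0.8 -5.6  6.2] z -0.0029440525352142644 open 0.34538445629197684
```

```bash
python3 -m handwheel '[{"travel":[0.004,0,0.002],"dr":[0,0.008,0]},{"travel":[0.004,0,0.002],"dr":[0,0.004,0]},{"travel":[0.003,0,0.002],"dr":[0,0.004,0]}]';python3 go.py 595 -42 -3 104.6;python3 lift.py 20|tail -5
python3 - <<'E'
from h import *
a=cv2.imread("pics/scene20.png");b=snap("top",20)
d=np.zeros((480,800,3),np.uint8);d[:480,:480]=crop(a,270,150,120,120,4);d[:480,480:800]=crop(b,270,150,80,120,4)
cv2.imwrite("pics/c10.png",d)
E
```

```text
time_s: 32.53
eef_pos: [0.5953, -0.0432, -0.003]
eef_rot: [0.0, 0.613, 0.79, -0.002]
wrist_force: [-1.4, -4.8, 5.7]
opening: 0.346
t 32.5333 pos [595.3 -43.2  -3. ] F [-1.4 -4.8  5.7] open 0.346 q [-0.27  0.47  1.67 -0.    1.   -0.52]
turn total (dr units) [-0.0044  0.0037 -0.0075]
travel total now-frame [0.0085 0.0001 0.0003]  goal-frame [0.0085 0.0002 0.0003]
[359.6 190.7] flow [ 1.49 -0.43] per4mm [ 1.57 -0.31] lift mm 3.86
[349.9 206.9] flow [ 1.09 -0.33] per4mm [ 1.62 -0.28] lift mm 2.76
[359.  197.3] flow [ 0.9  -0.37] per4mm [ 1.14 -0.42] lift mm 3.21
[349.4 213.6] flow [ 1.09 -0.26] per4mm [ 1.17 -0.39] lift mm 3.61
along 0.100631212870533 lat -0.005801271509169938 F [ 0.8 -5.3  5.4] z -0.002939763076619639 open 0.3449201192108704
```

View pics/c10.png

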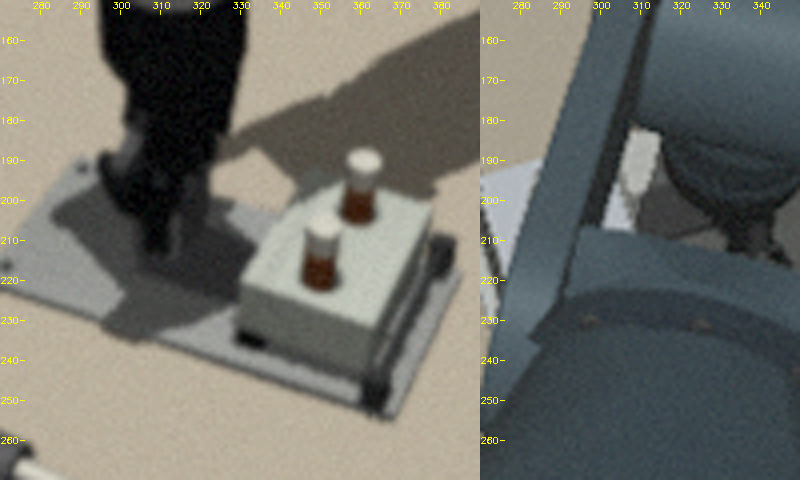

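The last scene view shows both vials seated (caps at (361,190) and (350,206)), the wedge held under the nose, and the gripper clear of the block. Lift reads about 3.4 mm and is steady. Handing in.

```bash
python3 -c "
from bench import ctrl
print(ctrl.hand_in())"
```

```text
the job is handed in; nothing more can be done
None
```

I put both vials all the way down in the bores, then gripped the wedge and pushed it under the nose. I handed the job in at about 32.6 s with the wedge still held flat on the plate. No verdict was reported.

**Last checks**
- **Lift:** the nose is about 3.4 mm off its pads. The four tracked points on the vials gave 2.8 to 3.9 mm, and the wedge travel implies about 3.9 mm. The last three looks agreed with each other. The tracked block corners were poor features, so I ignored them.
- **Wedge:** tool height matched the flat contact reading on the plate, and tilt was within about 0.2°. The gripper opening of 0.345 is about the 30 mm grip, and the push on the wrist was about 5 N.
- **Vials:** the last picture shows both standing in their bores, with the gripper clear of the block.
- **Bystanders:** I did not measure the bottle, dish or pipette again at the end. My moves stayed well away from all three.

**What disagreed or went wrong**
- **Tool height reading:** the reported tool position is about 36 mm lower than the real fingertips, and also a few millimetres off sideways. My first grasp closed on air because of this. I then touched the bench to measure the height offset and worked with it from there.
- **First vial:** it touched the block top once, with about 26 N, before I shifted it a few millimetres and it went in.
- **Cameras:** the two views differed by 2 to 3 mm in position, and by up to about 6 mm on the wedge grip.

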